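# Hardness check of knife handles under the magnifier lamp

## Task

Swing the magnifier lamp clear of the test plate, then lay every knife handle from the cork mat on the plate, one to a rubber pad, lengthwise within the pad with its yellow dot up. Once all are laid, take the probe and press its tip gently on each handle's dot for about a second, in the order red, green, blue, white (skipping colours that are not there), and put the probe back upright in its stand. Then swing the lamp back so that its lens is centred over the middle of the plate; leave the handles on their pads and the other things on the bench where they are.

Things in the scene. Friction and masses are not known exactly. Their poses are not given: they have to be found in the camera images.
- plate: aluminium test plate, fixed, 150 (x) x 360 (y) x 4 mm thick; origin at the centre of its underside. Three black rubber pads, 130 (x) x 52 (y) mm, lie flush in its top, 115 mm apart in its y
- pad_left (a point): centre of the +y rubber pad, on the plate's top surface; its x axis runs along the pad's length
- pad_mid (a point): centre of the middle rubber pad, on the plate's top surface; its x axis runs along the pad's length
- pad_right (a point): centre of the -y rubber pad, on the plate's top surface; its x axis runs along the pad's length
- lamp_arm (a joint): swing of the white magnifier lamp's arm about its upright post, 0 to 2.5 rad; grows as the arm swings clockwise seen from above, off the plate past the robot's side (-x) and round to +y. Stiff: it stays where it is left. Arm and lens (ring 116 mm across) are level, 14 mm thick, underside 0.19 m above the table
- lens (a point): centre of the lamp's round magnifying lens, 227 mm from the hinge axis
- lamp_handle (a point): point on the axis of the red upright grip peg on the lamp arm (peg 22 mm across, standing 58 mm above the arm, this point 27 mm below its top), 130 mm from the hinge axis
- lamp_pivot (a point): point on the lamp arm's upright hinge axis, at the arm's height; post 24 mm across below it
- stand: dark wooden stand of the probe, fixed, 64 x 64 x 70 mm tall with a 25 mm hole down its middle; origin at the centre of its underside
- probe: test probe, upright in the stand: orange round grip 24 mm across (62 to 115 mm above the origin), black collar 38 mm across (55 to 62 mm) that rests on the stand's top, steel nose 18 mm across, and a thin sprung tip that gives by up to 8 mm at 1.5 to 4 N. Origin: the end of the untouched tip; z points up the axis. In the stand its origin is 15 mm above the table
- probe_tip (a point): end of the probe's sprung tip
- handle_red: red knife handle, a bar 96 (x) x 28 (y) x 22 mm high, with a steel bolster at its +x end; origin at the centre of its underside. Absent in some starts
- dot_red (a point): centre of the yellow test dot (12 mm across) on top of the red handle's bolster, 34 mm along +x from the handle's middle
- handle_green: green knife handle, a bar 96 (x) x 28 (y) x 22 mm high, with a steel bolster at its +x end; origin at the centre of its underside. Absent in some starts
- dot_green (a point): centre of the yellow test dot (12 mm across) on top of the green handle's bolster, 34 mm along +x from the handle's middle
- handle_blue: blue knife handle, a bar 96 (x) x 28 (y) x 22 mm high, with a steel bolster at its +x end; origin at the centre of its underside. Absent in some starts
- dot_blue (a point): centre of the yellow test dot (12 mm across) on top of the blue handle's bolster, 34 mm along +x from the handle's middle
- handle_white: white knife handle, a bar 96 (x) x 28 (y) x 22 mm high, with a steel bolster at its +x end; origin at the centre of its underside. Absent in some starts
- dot_white (a point): centre of the yellow test dot (12 mm across) on top of the white handle's bolster, 34 mm along +x from the handle's middle
- oil: amber oil bottle, 52 mm across, 140 mm tall; not part of the job
- whetstone: brick-coloured whetstone 70 x 170 x 25 mm; not part of the job
- tape: blue ring-shaped roll of tape, 84 mm across, 20 mm tall; not part of the job
- driver: screwdriver lying flat; not part of the job
- pot: open steel cup, 80 mm across, 90 mm tall; not part of the job
Mind the look-alikes: they are no part of the job. Of the things that look like the handle_blue, the largest one is meant.

How it is judged:
On the way, in this order (a step that is already met when the one before it is completed fails the run):
1. the lamp arm is swung clear of the test plate (lens centre over 240 mm from the plate's centre) (horizontal distance between lens and plate above 0.24 m), for 0.2 s.
2. every knife handle present lies on its own rubber pad, dot up, lengthwise (((x of handle_red in the frame of pad_left between -0.02 and 0.02 m and y of handle_red in the frame of pad_left between -0.014 and 0.014 m and z of handle_red in the frame of pad_left between -0.003 and 0.006 m and angle between the x axis of handle_red and the x axis of pad_left, either way round below 0.25 rad and angle between handle_red's own z axis and vertical below 0.1 rad and linear speed of handle_red below 0.03 m/s) or (x of handle_red in the frame of pad_mid between -0.02 and 0.02 m and y of handle_red in the frame of pad_mid between -0.014 and 0.014 m and z of handle_red in the frame of pad_mid between -0.003 and 0.006 m and angle between the x axis of handle_red and the x axis of pad_mid, either way round below 0.25 rad and angle between handle_red's own z axis and vertical below 0.1 rad and linear speed of handle_red below 0.03 m/s) or (x of handle_red in the frame of pad_right between -0.02 and 0.02 m and y of handle_red in the frame of pad_right between -0.014 and 0.014 m and z of handle_red in the frame of pad_right between -0.003 and 0.006 m and angle between the x axis of handle_red and the x axis of pad_right, either way round below 0.25 rad and angle between handle_red's own z axis and vertical below 0.1 rad and linear speed of handle_red below 0.03 m/s)) and ((x of handle_green in the frame of pad_left between -0.02 and 0.02 m and y of handle_green in the frame of pad_left between -0.014 and 0.014 m and z of handle_green in the frame of pad_left between -0.003 and 0.006 m and angle between the x axis of handle_green and the x axis of pad_left, either way round below 0.25 rad and angle between handle_green's own z axis and vertical below 0.1 rad and linear speed of handle_green below 0.03 m/s) or (x of handle_green in the frame of pad_mid between -0.02 and 0.02 m and y of handle_green in the frame of pad_mid between -0.014 and 0.014 m and z of handle_green in the frame of pad_mid between -0.003 and 0.006 m and angle between the x axis of handle_green and the x axis of pad_mid, either way round below 0.25 rad and angle between handle_green's own z axis and vertical below 0.1 rad and linear speed of handle_green below 0.03 m/s) or (x of handle_green in the frame of pad_right between -0.02 and 0.02 m and y of handle_green in the frame of pad_right between -0.014 and 0.014 m and z of handle_green in the frame of pad_right between -0.003 and 0.006 m and angle between the x axis of handle_green and the x axis of pad_right, either way round below 0.25 rad and angle between handle_green's own z axis and vertical below 0.1 rad and linear speed of handle_green below 0.03 m/s)) and ((x of handle_blue in the frame of pad_left between -0.02 and 0.02 m and y of handle_blue in the frame of pad_left between -0.014 and 0.014 m and z of handle_blue in the frame of pad_left between -0.003 and 0.006 m and angle between the x axis of handle_blue and the x axis of pad_left, either way round below 0.25 rad and angle between handle_blue's own z axis and vertical below 0.1 rad and linear speed of handle_blue below 0.03 m/s) or (x of handle_blue in the frame of pad_mid between -0.02 and 0.02 m and y of handle_blue in the frame of pad_mid between -0.014 and 0.014 m and z of handle_blue in the frame of pad_mid between -0.003 and 0.006 m and angle between the x axis of handle_blue and the x axis of pad_mid, either way round below 0.25 rad and angle between handle_blue's own z axis and vertical below 0.1 rad and linear speed of handle_blue below 0.03 m/s) or (x of handle_blue in the frame of pad_right between -0.02 and 0.02 m and y of handle_blue in the frame of pad_right between -0.014 and 0.014 m and z of handle_blue in the frame of pad_right between -0.003 and 0.006 m and angle between the x axis of handle_blue and the x axis of pad_right, either way round below 0.25 rad and angle between handle_blue's own z axis and vertical below 0.1 rad and linear speed of handle_blue below 0.03 m/s)) and ((x of handle_white in the frame of pad_left between -0.02 and 0.02 m and y of handle_white in the frame of pad_left between -0.014 and 0.014 m and z of handle_white in the frame of pad_left between -0.003 and 0.006 m and angle between the x axis of handle_white and the x axis of pad_left, either way round below 0.25 rad and angle between handle_white's own z axis and vertical below 0.1 rad and linear speed of handle_white below 0.03 m/s) or (x of handle_white in the frame of pad_mid between -0.02 and 0.02 m and y of handle_white in the frame of pad_mid between -0.014 and 0.014 m and z of handle_white in the frame of pad_mid between -0.003 and 0.006 m and angle between the x axis of handle_white and the x axis of pad_mid, either way round below 0.25 rad and angle between handle_white's own z axis and vertical below 0.1 rad and linear speed of handle_white below 0.03 m/s) or (x of handle_white in the frame of pad_right between -0.02 and 0.02 m and y of handle_white in the frame of pad_right between -0.014 and 0.014 m and z of handle_white in the frame of pad_right between -0.003 and 0.006 m and angle between the x axis of handle_white and the x axis of pad_right, either way round below 0.25 rad and angle between handle_white's own z axis and vertical below 0.1 rad and linear speed of handle_white below 0.03 m/s))), for 0.2 s.
3. the probe tip is pressed on the red handle's dot (within 7 mm of its centre, over 1 N) for 0.3 s (distance between probe_tip and dot_red below 0.007 m and contact force between probe and handle_red above 1 N), for 0.3 s.
4. the probe tip is pressed on the green handle's dot (within 7 mm of its centre, over 1 N) for 0.3 s (distance between probe_tip and dot_green below 0.007 m and contact force between probe and handle_green above 1 N), for 0.3 s.
5. the probe tip is pressed on the blue handle's dot (within 7 mm of its centre, over 1 N) for 0.3 s (distance between probe_tip and dot_blue below 0.007 m and contact force between probe and handle_blue above 1 N), for 0.3 s.
6. the probe tip is pressed on the white handle's dot (within 7 mm of its centre, over 1 N) for 0.3 s (distance between probe_tip and dot_white below 0.007 m and contact force between probe and handle_white above 1 N), for 0.3 s.
7. the probe is back in its stand (horizontal distance between probe and stand below 0.01 m and z of probe in the frame of stand below 0.02 m and angle between probe's own z axis and vertical below 0.12 rad and linear speed of probe below 0.03 m/s), for 0.2 s.
8. the lens is back over the middle of the plate (horizontal distance between lens and plate below 0.03 m), for 0.2 s.
At the end, for the whole second after the job is handed in: Every handle present lies at rest, flat, on a rubber pad (within 20 mm lengthwise and 14 mm across of the pad's centre, turned less than 0.25 rad), the probe stands upright in its stand (within 10 mm of its middle, collar down), and the lens centre is within 30 mm of the plate's centre, at rest (all of step 2 and all of step 7 and horizontal distance between lens and plate below 0.03 m and velocity of joint lamp_arm between -0.05 and 0.05 rad/s); the robot touches nothing.
It fails at once if a handle is pressed with the probe harder than 20 N (contact force between probe and handle_red above 20 N or contact force between probe and handle_green above 20 N or contact force between probe and handle_blue above 20 N or contact force between probe and handle_white above 20 N).
It fails at once if a bystander is moved more than 40 mm (distance of any of oil, whetstone, tape, driver, pot from where it was at the start of the episode above 0.04 m).
Of handle_red, handle_green, handle_blue, handle_white only 2 to 3 are there at a start; the rules pass over those that are not, and their reading is None.
At some moment in a run one of handle_red, handle_green, handle_blue, handle_white may be knocked a few centimetres aside while the robot is not near it.
It also fails if it takes over 210 s, if anything falls off the work surface, if the arm or the gripper's body presses on something with over 40 N, if the wrist force passes 120 N, or if a joint passes its speed limit or range.

## Robot

A 7-joint arm with a two-finger parallel gripper is mounted at the origin on the work surface. World frame = base frame: x ahead of the robot, y to its left, z up, the work surface at z = 0. Lengths are in m, angles in rad, forces in N, time in s.
With the tool pointing down it reaches from about 0.4 to 0.85 m from the base axis. Payload 10.4 kg.
Tool frame: the origin (TCP) lies midway between the tips of the shut fingers; the grasp point (between the pads) lies robot.pinch_z behind it (robot.pinch_z is the distance from the TCP to the grasp point, in m); z points along the fingers, y is the direction in which the jaws open and shut (so a half turn about z gives the same grasp; the last joint's range is limited). The gripper opens to 87 mm and grips with 3 to 60 N. Pads are 19 mm wide; open, the fingers measure 117 mm over their backs; the gripper's body (75 mm by 190 mm) begins 51 mm behind the grasp point.
Start: joints at [1.113, 0.332, -0.065, 1.46, 0.022, 1.35, -0.088], TCP at [0.263, -0.567, 0.197] pointing down, gripper open.
Joint ranges: [-2.6, 2.6], [-0.5, 2.12], [-1.47, 1.34], [0.16, 2.42], [-1.27, 4.41], [0.06, 2.06], [-2.6, 2.6]. Speed limits (rad/s): [2.22, 2.22, 2.79, 2.79, 3.14, 3.14, 3.14].

## Interface

Orientations are given as a unit quaternion [w, x, y, z].
In Python, from station import telemetry, grab_frame, robot gives the robot as it stands.
- The arm moves only by the tool apply_moves, never from a script. Its argument "moves" is a list of rows, each a list of 3 entries, a list of its own where there are three numbers: the shift along the tool's x, y, z in units of 30 mm (1.0 is 30 mm), then the turn, a rotation vector about the tool's x, y, z in rad, then the opening, from 0 (shut) to 1 (fully open). In form: [[[x, y, z], [ax, ay, az], fingers], ...]. A call has exactly 5 rows; each row is the pose to reach, as a shift and turn from the pose commanded when the call began, along the tool's axes at that moment; what a row does not reach only later rows make up. A row lasts 1/10 s, in which the tool goes at most 50 mm and 8.59 degrees, less where a joint would pass 70% of its speed; a pose out of reach is approached as far as the arm can. A call with a gripper value outside its range is refused whole. The fingers move at their own pace and stop on an object; "grip_force" is the grip in N (left out, the last holds). Time passes only in rows, so rows that repeat a pose let the fingers close, or fill a call up. It gives the time, the measured TCP pose, the force and the opening at its end, in the units of the state.
- telemetry.observe(): the state, without advancing time (a new reading comes with each control period).
- grab_frame(name): name is "scene" or "top"; returns a dict with "frame" (480x640x3 uint8, red, green, blue), "fov_y" (degrees; the focal length in pixels is half the picture's height over the tangent of half this angle, whatever the lens; pixels are square), "cx", "cy" (the principal point, pixels), "R" (3x3) and "t" (3): a world point X has camera coordinates R X + t. Camera axes: x right, y down, z forward; pixel columns grow to the right and rows downward; lengths in m; the calibration is good to about 2 mm. A picture is of the moment at which its call begins. There is no depth.
- robot.sign_off(): hands the job in, once; it reports no verdict.
The state is a dict: "time": time; "joints": joint angles; "joint_velocities": joint speeds; "joint_torque": joint torques, N m; "position": TCP position; "tcp_rot": TCP orientation; "wrist_force": force on the tool from outside, world axes, zero at the start; "moment": the same for the moment, N m; "width": finger opening in m.
Only numpy, scipy, OpenCV 4.12 (cv2) and the standard library are available. Lean on these libraries where they do the work, as an engineer would, in place of code of your own. Each camera call takes 0.05 s, during which the arm holds its last target.

## Working session

There is one attempt and no reset: what is moved stays moved. The work goes in short steps, Python scripts to look and compute and a tool call to move; the robot and the scene stay as the last step left them, time stands still between calls to the robot, and variables do not carry over. Pictures are saved under pics/ and viewed, and the job is handed in when it is done.

Besides the shell and the picture viewer there is one more tool, called as name(argument=value, ...) on one line, values as JSON. apply_moves: Moves the arm, as the interface text tells. Its arguments: {"type":"object","properties":{"moves":{"type":"array","items":{"type":"array"}},"grip_force":{"type":"number"}},"required":["moves"]}

```bash
ls; mkdir -p pics
python3 - <<'E'
from station import telemetry, grab_frame, robot
import cv2
print(telemetry.observe()); print(robot.pinch_z, dir(robot))
for n in ("scene","top"):
    f=grab_frame(n); cv2.imwrite(f"pics/{n}0.png",f["frame"][:,:,::-1]); print(n,f["fov_y"],f["cx"],f["cy"],f["R"],f["t"])
E
```

```text
pics
{'time': 0.0, 'joints': array([ 1.11339083,  0.33289133, -0.0646737 ,  1.46095748,  0.02158655,
        1.34989702, -0.08851127]), 'joint_velocities': array([-5.80091413e-04, -1.47505912e-03,  8.74442819e-05, -9.58637577e-04,
        1.73418482e-04,  1.68417626e-03,  1.21763174e-03]), 'joint_torque': array([-5.83087531e-04, -6.23257041e+01,  2.40964594e-02, -3.89898634e+01,
       -6.13971404e-02,  3.97948804e-02,  8.20485388e-05]), 'position': array([ 0.26307148, -0.56646069,  0.19613404]), 'tcp_rot': array([-7.04536159e-04,  9.76462610e-01,  2.15685510e-01, -1.88056456e-04]), 'wrist_force': array([-0.48276072,  0.10183094,  0.03561867]), 'moment': array([ 0.028394  ,  0.00818205, -0.02176257]), 'width': 0.08706322114592903}
0.0187 ['PlanningError', '__class__', '__delattr__', '__dict__', '__dir__', '__doc__', '__eq__', '__format__', '__ge__', '__getattribute__', '__getstate__', '__gt__', '__hash__', '__init__', '__init_subclass__', '__le__', '__lt__', '__module__', '__ne__', '__new__', '__reduce__', '__reduce_ex__', '__repr__', '__setattr__', '__sizeof__', '__str__', '__subclasshook__', '__weakref__', 'pinch_z', 'sign_off']
scene 44.104259812734384 304.54108718369946 238.84964337613866 [[ 0.74357197  0.66864175  0.00435169]
 [ 0.46211688 -0.50917776 -0.72607575]
 [-0.48326877  0.54190057 -0.68760095]] [-0.31744363 -0.20056369  1.7572075 ]
top 45.70118279770668 323.32528951847985 235.87295885216207 [[ 0.00176759 -0.99999589  0.00225907]
 [-0.98650045 -0.00211365 -0.1637449 ]
 [ 0.163749   -0.00193914 -0.98650013]] [-0.12602386  0.53800951  1.6156293 ]
```

View pics/scene0.png

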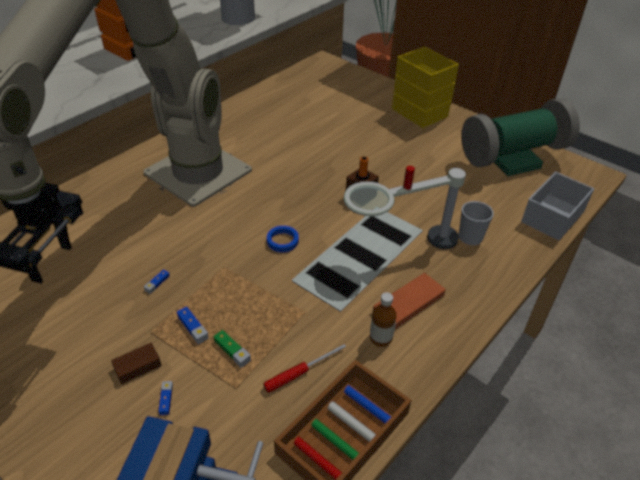

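View pics/top0.png

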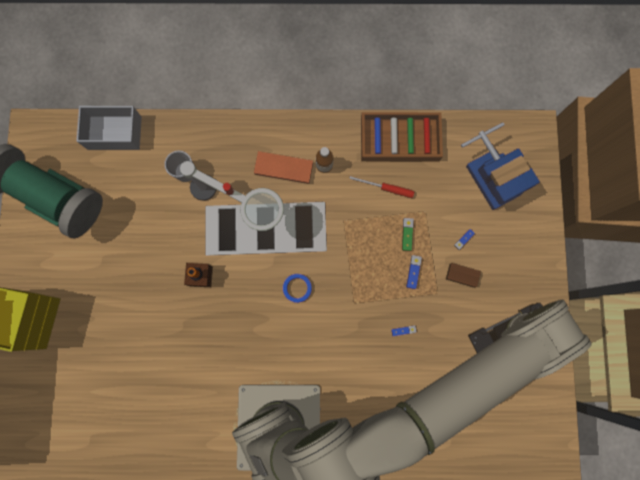

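```bash
cat > h.py <<'E'
from station import telemetry, grab_frame, robot
import cv2, numpy as np
from scipy.spatial.transform import Rotation as Ro
def K(f):
    F=f["frame"].shape[0]/2/np.tan(np.radians(f["fov_y"])/2); return F
def ray(f,u,v,z):
    R=np.array(f["R"]);t=np.array(f["t"]);F=K(f)
    d=R.T@np.array([(u-f["cx"])/F,(v-f["cy"])/F,1.]); c=-R.T@t
    s=(z-c[2])/d[2]; return c+s*d
def proj(f,X):
    p=np.array(f["R"])@np.array(X)+f["t"];F=K(f); return np.array([f["cx"]+F*p[0]/p[2],f["cy"]+F*p[1]/p[2]])
def tri(fs,us):
    A=np.zeros((3,3));b=np.zeros(3)
    for f,(u,v) in zip(fs,us):
        R=np.array(f["R"]);c=-R.T@np.array(f["t"]);d=ray(f,u,v,0)-c;d/=np.linalg.norm(d)
        P=np.eye(3)-np.outer(d,d);A+=P;b+=P@c
    return np.linalg.solve(A,b)
def crop(f,x,y,w,h,s,name):
    im=f["frame"][y:y+h,x:x+w,::-1]; cv2.imwrite("pics/"+name,cv2.resize(im,None,fx=s,fy=s,interpolation=cv2.INTER_CUBIC))
def blobs(f,lo,hi,roi,minA=5):
    x,y,w,h=roi; hsv=cv2.cvtColor(f["frame"][y:y+h,x:x+w],cv2.COLOR_RGB2HSV)
    m=cv2.inRange(hsv,np.array(lo),np.array(hi))
    n,l,s,c=cv2.connectedComponentsWithStats(m)
    return [(c[i]+[x,y],s[i,4],s[i,:4]+[x,y,0,0],(l==i)) for i in range(1,n) if s[i,4]>=minA]
def st():
    s=telemetry.observe(); R=Ro.from_quat(np.roll(s["tcp_rot"],-1))
    return s,R
def delta(target,yaw=None):
    """target TCP pos, yaw of tool x in world (tool down). print tool-axis shift in 30mm units and rotvec"""
    s,R=st(); d=R.inv().apply(np.array(target)-s["position"])/0.03
    print("pos",s["position"].round(4),"t",round(s["time"],2),"w",round(s["width"],4),"F",s["wrist_force"].round(1))
    print("shift",d.round(3))
    if yaw is not None:
        c,sn=np.cos(yaw),np.sin(yaw)
        Rt=Ro.from_matrix(np.array([[c,sn,0],[sn,-c,0],[0,0,-1]]))
        print("turn",(R.inv()*Rt).as_rotvec().round(3))
E
python3 - <<'E'
from h import *
f=grab_frame("top"); g=grab_frame("scene")
np.save("pics/f0.npy",f,allow_pickle=True);np.save("pics/g0.npy",g,allow_pickle=True)
crop(f,150,140,200,150,4,"t1.png"); crop(f,330,190,160,120,5,"t2.png"); crop(g,280,140,240,180,3,"s1.png")
s,R=st(); print(R.as_matrix().round(3))
print("plane pts: ", [ray(f,u,v,0.004).round(3) for u,v in((207,206),(325,203),(327,250),(206,255))])
E
```

```text
[[ 0.907  0.421 -0.   ]
 [ 0.421 -0.907  0.001]
 [-0.    -0.001 -1.   ]]
plane pts:  [array([0.635, 0.225, 0.004]), array([ 0.645, -0.13 ,  0.004]), array([ 0.502, -0.136,  0.004]), array([0.487, 0.223, 0.004])]
```

View pics/t1.png

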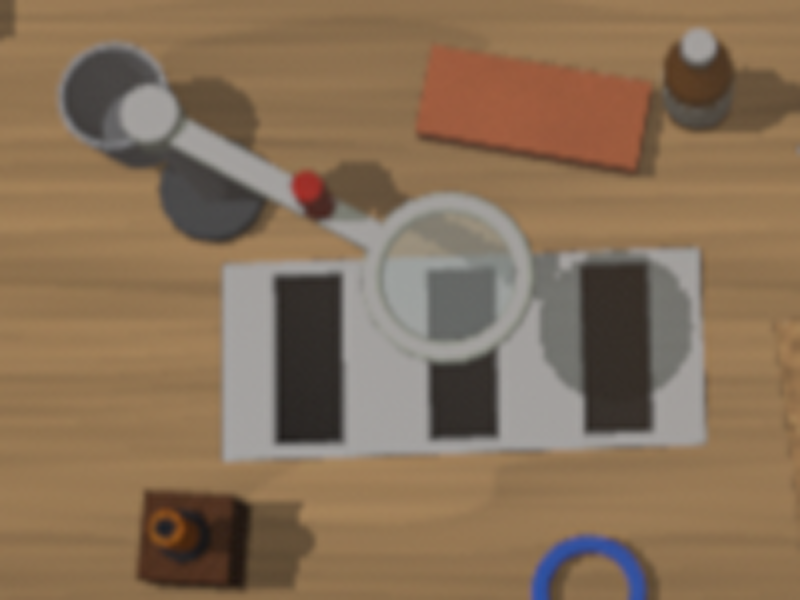

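View pics/t2.png

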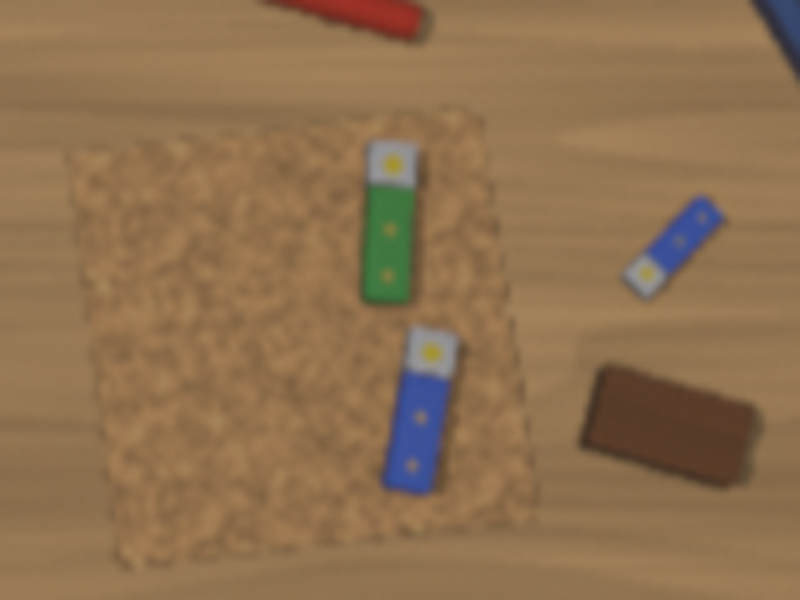

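View pics/s1.png

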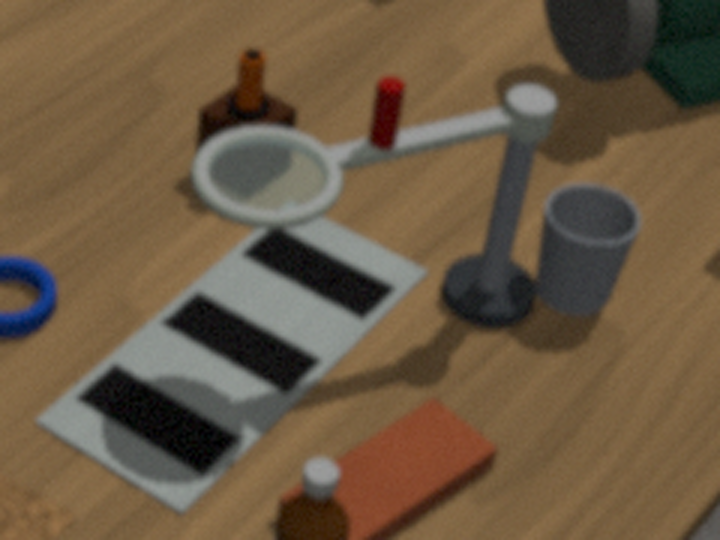

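Run:
```python
from h import *
f=np.load("pics/f0.npy",allow_pickle=True).item();g=np.load("pics/g0.npy",allow_pickle=True).item()
T=lambda u,v:(u/4+150-.375,v/4+140-.375); S=lambda u,v:(u/3+280-.333,v/3+140-.333)
c=[ray(f,*T(*p),.004) for p in((224,265),(698,248),(705,442),(222,460))]
print("top corners",np.round(c,4),np.mean(c,0).round(4))
c=[ray(g,*S(*p),.004) for p in((308,212),(427,271),(182,511),(38,419))]
print("scene corners",np.round(c,4),np.mean(c,0).round(4))
for n,p in dict(L=(309,359),M=(463,353),R=(617.5,348)).items(): print(n,ray(f,*T(*p),.004).round(4))
for n,p in dict(L=(318,273),M=(241,342),R=(160,420)).items(): print(n,"scene",ray(g,*S(*p),.004).round(4))
print("lens",ray(f,*T(448,277),.197),ray(g,*S(267,174),.197),tri((f,g),(T(448,277),S(267,174))))
print("peg",ray(f,*T(310,185),.262),ray(g,*S(391,85),.262),tri((f,g),(T(310,185),S(391,85))))
print("piv",tri((f,g),(T(149,112),S(530,103))))
print("probe",ray(f,*T(167,527),.130),ray(g,*S(253,54),.130),tri((f,g),(T(167,527),S(253,54))))
U=lambda u,v:(u/5+330-.4,v/5+190-.4)
for n,a in dict(g=((394,165),(391,230),(388,276)),b=((432,353),(420,417),(412,465))).items():
    print(n,[ray(f,*U(*p),.024).round(4) for p in a])
```

```text
top corners [[ 0.6358  0.2296  0.004 ]
 [ 0.6497 -0.1273  0.004 ]
 [ 0.502  -0.1327  0.004 ]
 [ 0.4878  0.2258  0.004 ]] [0.5688 0.0489 0.004 ]
scene corners [[ 0.5149  0.2214  0.004 ]
 [ 0.6404  0.2276  0.004 ]
 [ 0.654  -0.1289  0.004 ]
 [ 0.5065 -0.1328  0.004 ]] [0.5789 0.0468 0.004 ]
L [0.5641 0.1635 0.004 ]
M [0.5689 0.0485 0.004 ]
R [ 0.5729 -0.0671  0.004 ]
L scene [0.5707 0.1608 0.004 ]
M scene [0.5736 0.0472 0.004 ]
R scene [ 0.5804 -0.0674  0.004 ]
lens [0.5854873  0.03981051 0.197     ] [0.58566184 0.04262538 0.197     ] [0.58597439 0.04039723 0.1982689 ]
peg [0.6315772  0.12235531 0.262     ] [0.63499957 0.122736   0.262     ] [0.63309004 0.12359121 0.26018618]
piv [0.69480387 0.24023294 0.20973649]
probe [0.4249348  0.23563896 0.13      ] [0.42781417 0.23670555 0.13      ] [0.42605148 0.23694497 0.12867672]
g [array([ 0.5821, -0.3771,  0.024 ]), array([ 0.543 , -0.3744,  0.024 ]), array([ 0.5155, -0.372 ,  0.024 ])]
b [array([ 0.4699, -0.3968,  0.024 ]), array([ 0.4323, -0.3889,  0.024 ]), array([ 0.4042, -0.3835,  0.024 ])]
```

```bash
cat >> h.py <<'E'
def Ry(yaw):
    c,sn=np.cos(yaw),np.sin(yaw); return Ro.from_matrix(np.array([[c,sn,0],[sn,-c,0],[0,0,-1]]))
def plan(wps):
    """wps: list of (pos,yaw deg); each one call; prints numbers per call"""
    s,R=st(); p=s["position"]
    print("t",round(s["time"],2),"pos",p.round(4),"yaw",np.degrees(np.arctan2(*R.as_matrix()[[1,0],0])).round(2),"w",round(s["width"],4),"F",s["wrist_force"].round(1),"tilt",np.degrees(np.arccos(-R.as_matrix()[2,2])).round(2),"j",s["joints"].round(2))
    for q,y in wps:
        Rt=Ry(np.radians(y)); d=R.inv().apply(np.array(q)-p)/.03; r=(R.inv()*Rt).as_rotvec()
        print(" ",d.round(2).tolist(),r.round(3).tolist(), "mm",round(np.linalg.norm(d)*30))
        R=Rt;p=np.array(q)
E
python3 - <<'E'
from h import *
plan([((.30,-.40,.33),67),((.42,-.2,.34),110),((.52,-.03,.34),153),((.633,.124,.32),196)])
E
```

```text
t 0.2 pos [ 0.2632 -0.5666  0.1965] yaw 24.91 w 0.0869 F [-0.   0.3 -0.3] tilt 0.05 j [ 1.11  0.33 -0.06  1.46  0.02  1.35 -0.09]
  [3.45, -4.52, -4.45] [-0.001, -0.0, -0.735] mm 217
  [7.7, 1.08, -0.33] [0.0, 0.0, -0.75] mm 233
  [4.18, 5.07, 0.0] [0.0, 0.0, -0.75] mm 197
  [-1.03, 6.28, 0.67] [0.0, 0.0, -0.75] mm 192
```

apply_moves(moves=[[[3.45,-4.52,-4.45],[0,0,-0.735],1],[[3.45,-4.52,-4.45],[0,0,-0.735],1],[[3.45,-4.52,-4.45],[0,0,-0.735],1],[[3.45,-4.52,-4.45],[0,0,-0.735],1],[[3.45,-4.52,-4.45],[0,0,-0.735],1]])

```text
time: 0.7
position: [0.3023, -0.3973, 0.3344]
tcp_rot: [0.003, 0.831, 0.556, 0.0]
wrist_force: [0.3, -0.9, -0.2]
width: 0.0873
```

apply_moves(moves=[[[7.7,1.08,-0.33],[0,0,-0.75],1],[[7.7,1.08,-0.33],[0,0,-0.75],1],[[7.7,1.08,-0.33],[0,0,-0.75],1],[[7.7,1.08,-0.33],[0,0,-0.75],1],[[7.7,1.08,-0.33],[0,0,-0.75],1]])

```text
time: 1.2
position: [0.4214, -0.1967, 0.3407]
tcp_rot: [0.0, 0.57, 0.822, 0.0]
wrist_force: [0.1, 0.5, 0.2]
width: 0.0871
```

Run:
```python
from h import *
plan([((.52,-.03,.34),153),((.633,.124,.32),190)])
```

```text
t 1.2 pos [ 0.4214 -0.1967  0.3407] yaw 110.54 w 0.0871 F [0.1 0.5 0.2] tilt 0.04 j [ 0.81 -0.04 -0.45  1.59 -0.02  1.59  0.72]
  [4.05, 5.03, 0.03] [0.0, 0.001, -0.741] mm 194
  [-1.03, 6.28, 0.67] [0.0, 0.0, -0.646] mm 192
```

apply_moves(moves=[[[4.05,5.03,0],[0,0,-0.74],1],[[4.05,5.03,0],[0,0,-0.74],1],[[4.05,5.03,0],[0,0,-0.74],1],[[4.05,5.03,0],[0,0,-0.74],1],[[4.05,5.03,0],[0,0,-0.74],1]])

```text
time: 1.7
position: [0.5216, -0.0279, 0.3399]
tcp_rot: [-0.0, 0.231, 0.973, 0.001]
wrist_force: [-0.6, -0.6, -0.7]
width: 0.0869
```

apply_moves(moves=[[[-1.0,6.28,0.67],[0,0,-0.65],0.8],[[-1.0,6.28,0.67],[0,0,-0.65],0.8],[[-1.0,6.28,0.67],[0,0,-0.65],0.8],[[-1.0,6.28,0.67],[0,0,-0.65],0.8],[[-1.0,6.28,0.67],[0,0,-0.65],0.8]])

```text
time: 2.2
position: [0.6345, 0.1243, 0.3168]
tcp_rot: [-0.002, -0.09, 0.996, 0.002]
wrist_force: [-2.1, -0.3, -0.2]
width: 0.07
```

Run:
```python
from h import *
plan([((.633,.124,.216),200)])
f=grab_frame("top"); g=grab_frame("scene"); crop(f,150,140,200,150,4,"t3.png");crop(g,280,100,200,150,4,"s3.png")
```

```text
t 2.2 pos [0.6345 0.1243 0.3168] yaw -169.65 w 0.07 F [-2.1 -0.3 -0.2] tilt 0.33 j [ 0.27  0.46 -0.81  1.15  0.33  1.66  1.29]
  [0.04, -0.01, 3.36] [0.004, -0.004, -0.169] mm 101
```

View pics/s3.png

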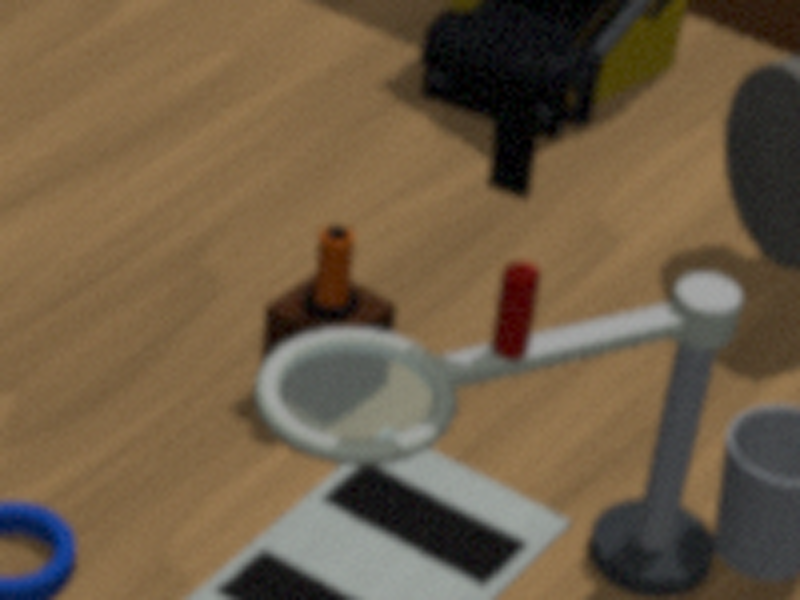

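apply_moves(moves=[[[0.04,0,1.2],[0,0,-0.1],0.7],[[0.04,0,2.4],[0,0,-0.15],0.7],[[0.04,0,3.0],[0,0,-0.15],0.7],[[0.04,0,3.36],[0,0,-0.15],0.7],[[0.04,0,3.36],[0,0,-0.15],0.7]])

```text
time: 2.8
position: [0.6326, 0.1171, 0.2188]
tcp_rot: [-0.001, -0.157, 0.988, -0.0]
wrist_force: [-0.4, 0.9, -0.5]
width: 0.0616
```

apply_moves(moves=[[[0,0,0],[0,0,0],0.0],[[0,0,0],[0,0,0],0.0],[[0,0,0],[0,0,0],0.0],[[0,0,0],[0,0,0],0.0],[[0,0,0],[0,0,0],0.0]], grip_force=25)

```text
time: 3.3
position: [0.6331, 0.1194, 0.2199]
tcp_rot: [0.001, -0.159, 0.987, 0.001]
wrist_force: [3.0, 6.7, -1.1]
width: 0.029
```

Run:
```python
from h import *
c=np.array([.695,.240]);s,R=st();p=s["position"][:2]
print(np.linalg.norm(p-c)); a0=np.degrees(np.arctan2(*(p-c)[::-1])); print(a0)
w=[]
y0=199
for k in range(1,7):
    a=np.radians(a0-20*k); w.append(((*(c+.130*np.array([np.cos(a),np.sin(a)])),.216),y0-12*k))
plan(w)
```

```text
0.13550851414457452
-117.16183048850546
t 3.3 pos [0.6331 0.1194 0.2199] yaw -161.73 w 0.029 F [ 3.   6.7 -1.1] tilt 0.1 j [ 0.32  0.48 -0.83  1.34  0.35  1.47  1.41]
  [0.72, 1.37, 0.13] [0.001, 0.001, 0.197] mm 47
  [0.66, 1.35, 0.0] [0.0, 0.0, 0.209] mm 45
  [0.46, 1.43, 0.0] [0.0, 0.0, 0.209] mm 45
  [0.26, 1.48, 0.0] [0.0, 0.0, 0.209] mm 45
  [0.05, 1.5, 0.0] [0.0, 0.0, 0.209] mm 45
  [-0.16, 1.5, 0.0] [0.0, 0.0, 0.209] mm 45
```

apply_moves(moves=[[[0,0,0.1],[0,0,0],0.0],[[0,0,0.1],[0,0,0],0.0],[[0,0,0.1],[0,0,0],0.0],[[0,0,0.1],[0,0,0],0.0],[[0,0,0.1],[0,0,0],0.0]])

```text
time: 3.8
position: [0.6336, 0.1205, 0.2178]
tcp_rot: [0.002, -0.159, 0.987, 0.001]
wrist_force: [1.8, 4.1, 4.7]
width: 0.0212
```

Run:
```python
from h import *
plan([])
f=grab_frame("top"); g=grab_frame("scene"); crop(f,150,120,200,150,4,"t4.png");crop(g,320,100,200,150,4,"s4.png")
```

```text
t 3.8 pos [0.6336 0.1205 0.2178] yaw -161.67 w 0.0212 F [1.8 4.1 4.7] tilt 0.22 j [ 0.32  0.49 -0.83  1.34  0.35  1.46  1.41]
```

View pics/s4.png

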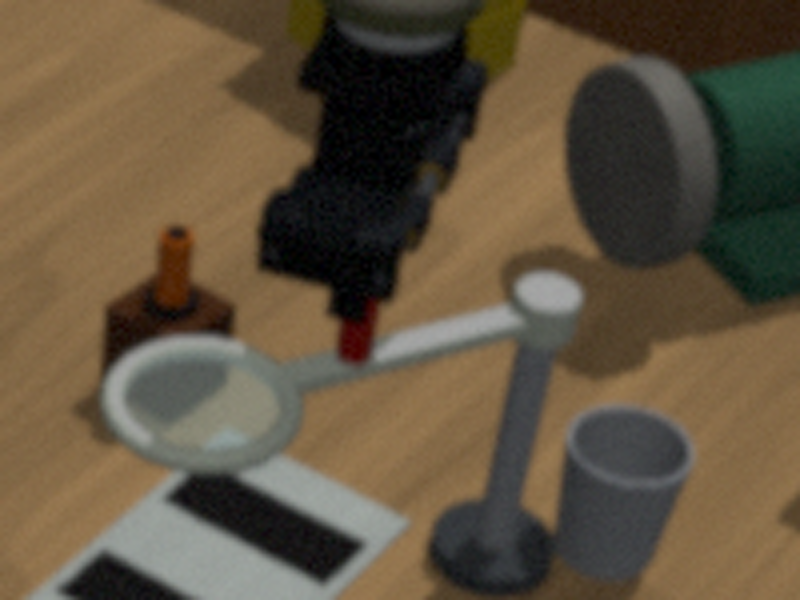

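```bash
cat >> h.py <<'E'
def arc(c,r,a0,step,n,yawstep,z):
    s,R=st();p=s["position"];M=R.as_matrix();yaw=np.degrees(np.arctan2(M[1,0],M[0,0]))
    for k in range(1,n+1):
        a=np.radians(a0+step*k);q=np.array([c[0]+r*np.cos(a),c[1]+r*np.sin(a),z])
        print((R.inv().apply(q-p)/.03).round(2).tolist(),round(-np.radians(yawstep*k),3))
E
python3 - <<'E'
from h import *
arc((.695,.240),.131,-117,-8,5,-5,.217)
E
```

```text
[0.31, 0.53, 0.03] 0.087
[0.63, 1.04, 0.03] 0.175
[0.89, 1.6, 0.03] 0.262
[1.06, 2.18, 0.03] 0.349
[1.16, 2.78, 0.03] 0.436
```

apply_moves(moves=[[[0.28,0.53,0],[0,0,0.087],0],[[0.6,1.04,0],[0,0,0.175],0],[[0.87,1.6,0],[0,0,0.262],0],[[1.05,2.18,0],[0,0,0.349],0],[[1.15,2.78,0],[0,0,0.436],0]], grip_force=25)

```text
time: 4.4
position: [0.5729, 0.1824, 0.2173]
tcp_rot: [-0.001, 0.063, 0.998, -0.004]
wrist_force: [-12.5, -13.4, 11.3]
width: 0.021
```

Run:
```python
from h import *
plan([]);s,R=st();d=s["position"][:2]-[.695,.24];a=np.degrees(np.arctan2(d[1],d[0]));print(np.linalg.norm(d),a)
arc((.695,.240),.131,-157,-8,5,-6,.217)
```

```text
t 4.4 pos [0.5729 0.1824 0.2173] yaw 172.76 w 0.021 F [-12.5 -13.4  11.3] tilt 0.44 j [ 0.23  0.38 -0.8   1.46  0.27  1.42  0.87]
0.13501296363277912 -154.75395139695323
[0.25, 0.76, 0.01] 0.105
[0.44, 1.34, 0.0] 0.209
[0.54, 1.94, -0.0] 0.314
[0.57, 2.55, -0.01] 0.419
[0.51, 3.16, -0.01] 0.524
```

apply_moves(moves=[[[0.22,0.6,0],[0,0,0.1],0],[[0.4,1.2,0],[0,0,0.2],0],[[0.5,1.8,0],[0,0,0.3],0],[[0.52,2.4,0],[0,0,0.4],0],[[0.5,3.0,0],[0,0,0.5],0]])

```text
time: 4.9
position: [0.5679, 0.2783, 0.2169]
tcp_rot: [-0.001, 0.306, 0.952, -0.001]
wrist_force: [-3.9, -3.9, 6.2]
width: 0.0214
```

Run:
```python
from h import *
plan([]);s,R=st();d=s["position"][:2]-[.695,.24];a=np.degrees(np.arctan2(d[1],d[0]));print(np.linalg.norm(d),a)
arc((.695,.240),.131,a-1,-8,5,-6,.217)
```

```text
t 4.9 pos [0.5679 0.2783 0.2169] yaw 144.39 w 0.0214 F [-3.9 -3.9  6.2] tilt 0.2 j [ 0.    0.43 -0.73  1.38  0.29  1.44  0.23]
0.13274147966719294 163.2283215871916
[0.11, 0.68, -0.01] 0.105
[0.18, 1.29, -0.01] 0.209
[0.15, 1.9, -0.01] 0.314
[0.05, 2.5, -0.01] 0.419
[-0.14, 3.08, -0.01] 0.524
```

apply_moves(moves=[[[0.11,0.65,0],[0,0,0.1],0],[[0.18,1.29,0],[0,0,0.2],0],[[0.15,1.9,0],[0,0,0.3],0],[[0.05,2.5,0],[0,0,0.4],0],[[-0.14,3.05,0],[0,0,0.5],0]])

```text
time: 5.4
position: [0.6246, 0.3519, 0.2167]
tcp_rot: [-0.001, 0.531, 0.847, -0.001]
wrist_force: [-6.7, -1.2, 5.4]
width: 0.0214
```

apply_moves(moves=[[[0,0,0],[0,0,0],0],[[0,0,0],[0,0,0],0],[[0,0,0],[0,0,0],0.6],[[0,0,0],[0,0,0],0.6],[[0,0,0],[0,0,0],0.6]])

```text
time: 5.9
position: [0.6264, 0.3491, 0.2162]
tcp_rot: [0.0, 0.53, 0.848, -0.0]
wrist_force: [-0.1, -0.5, 0.5]
width: 0.0379
```

Run:
```python
from h import *
plan([((.59,.345,.32),100),((.55,.15,.34),80),((.53,-.1,.34),40),((.52,-.28,.34),0)])
f=grab_frame("top"); g=grab_frame("scene"); crop(f,150,100,200,150,4,"t5.png");cv2.imwrite("pics/s5.png",g["frame"][:,:,::-1])
```

```text
t 5.9 pos [0.6264 0.3491 0.2162] yaw 115.92 w 0.0379 F [-0.1 -0.5  0.5] tilt 0.07 j [-0.21  0.6  -0.61  1.11  0.33  1.52 -0.3 ]
  [0.4, -1.15, -3.46] [-0.0, 0.001, 0.278] mm 110
  [-6.17, -2.44, -0.67] [0.0, 0.0, 0.349] mm 200
  [-8.32, 0.79, 0.0] [0.0, 0.0, 0.698] mm 251
  [-4.11, 4.38, 0.0] [0.0, 0.0, 0.698] mm 180
```

View pics/s5.png

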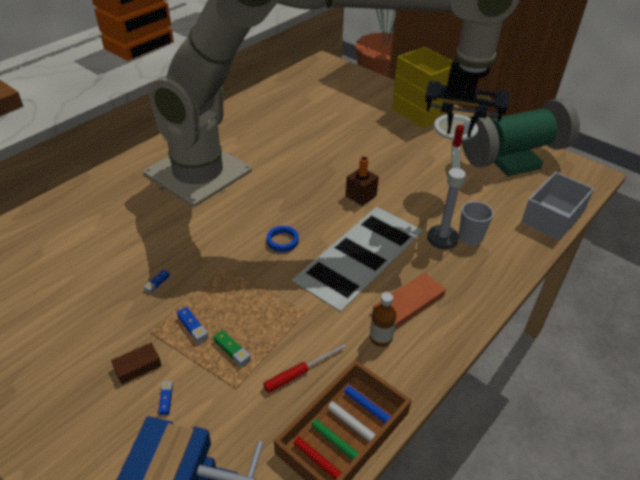

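apply_moves(moves=[[[0,0,-1.3],[0,0,0],0.8],[[0,0,-2.6],[0,0,0],0.8],[[0,0,-4],[0,0,0],0.8],[[-1.5,-1,-4.2],[0,0,0],0.8],[[-3,-2,-4.2],[0,0,0],0.8]])

```text
time: 6.5
position: [0.6126, 0.2526, 0.3439]
tcp_rot: [0.0, 0.529, 0.849, 0.002]
wrist_force: [0.1, -0.6, -0.3]
width: 0.069
```

Run:
```python
from h import *
plan([((.55,.1,.34),140),((.53,-.12,.34),170),((.52,-.30,.3),176)])
f=grab_frame("top"); g=grab_frame("scene");np.save("pics/f1.npy",f,allow_pickle=True);np.save("pics/g1.npy",g,allow_pickle=True)
def find(f,roi,nm):
    out={}
    for n,lo,hi in (("green",(45,90,40),(85,255,255)),("blue",(105,110,60),(125,255,255)),("yel",(22,130,120),(32,255,255))):
        for c,a,b,m in blobs(f,lo,hi,roi,4): print(nm,n,c.round(2),a,b[:4])
find(f,(340,200,100,100),"top"); find(g,(150,260,160,120),"scene")
crop(f,150,140,200,150,4,"t6.png");crop(g,280,180,160,130,5,"s6.png")
crop(g,150,280,130,110,6,"s7.png")
```

```text
t 6.5 pos [0.6126 0.2526 0.3439] yaw 116.15 w 0.069 F [ 0.1 -0.6 -0.3] tilt 0.19 j [-0.07  0.46 -0.63  1.05  0.26  1.7  -0.15]
  [-3.65, -4.12, 0.11] [0.003, -0.0, -0.416] mm 165
  [-4.2, -6.05, 0.0] [0.0, 0.0, -0.524] mm 221
  [-0.71, -5.97, 1.33] [0.0, 0.0, -0.105] mm 185
top green [407.18 238.32] 191 [403 228  10  22]
top blue [412.81 276.01] 185 [407 265  12  23]
top yel [408.2 222.6] 5 [407 222   3   2]
top yel [416. 260.] 5 [415 259   3   3]
scene green [226.49 342.93] 358 [214 330  27  28]
scene blue [159.49 277.69] 150 [151 270  18  17]
scene blue [187.94 319.16] 282 [178 307  22  25]
scene yel [198.8 331. ] 10 [197 330   4   3]
scene yel [241. 354.] 9 [240 353   3   3]
```

View pics/s6.png

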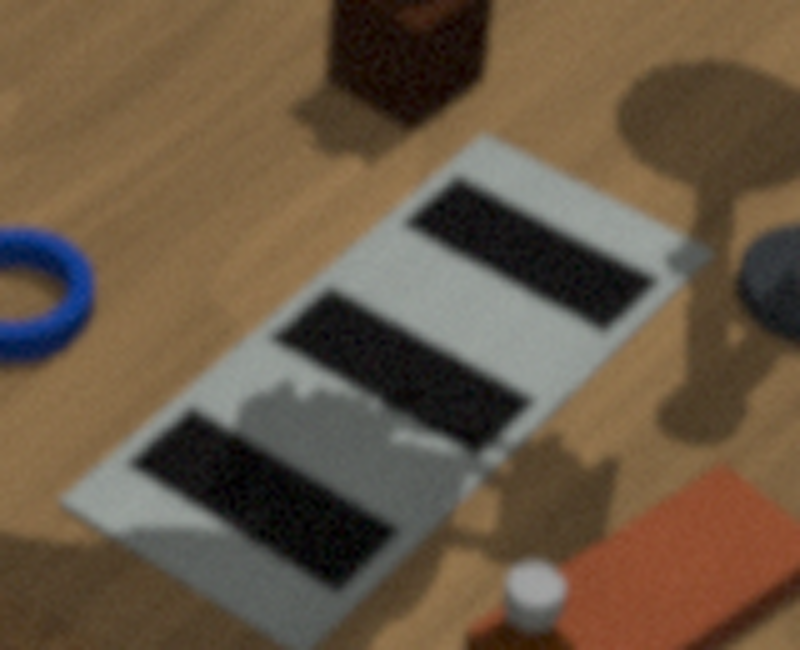

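View pics/t6.png

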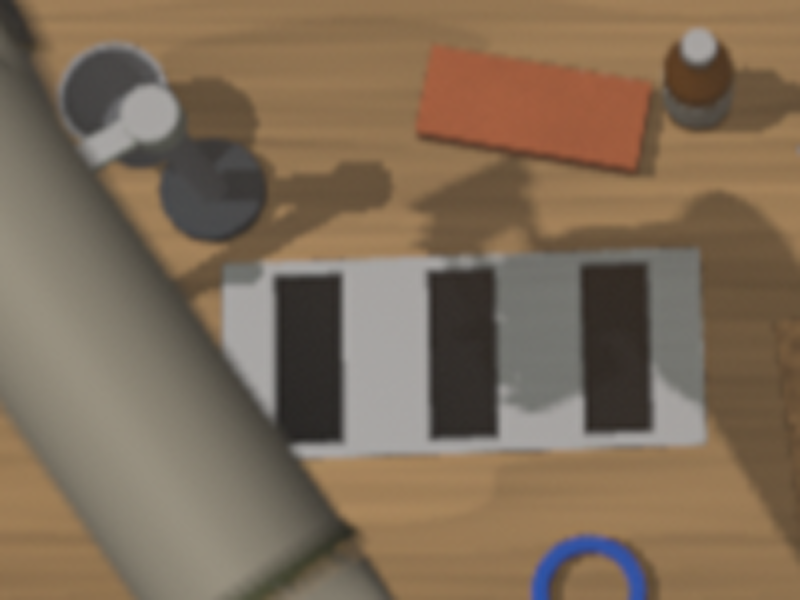

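View pics/s7.png

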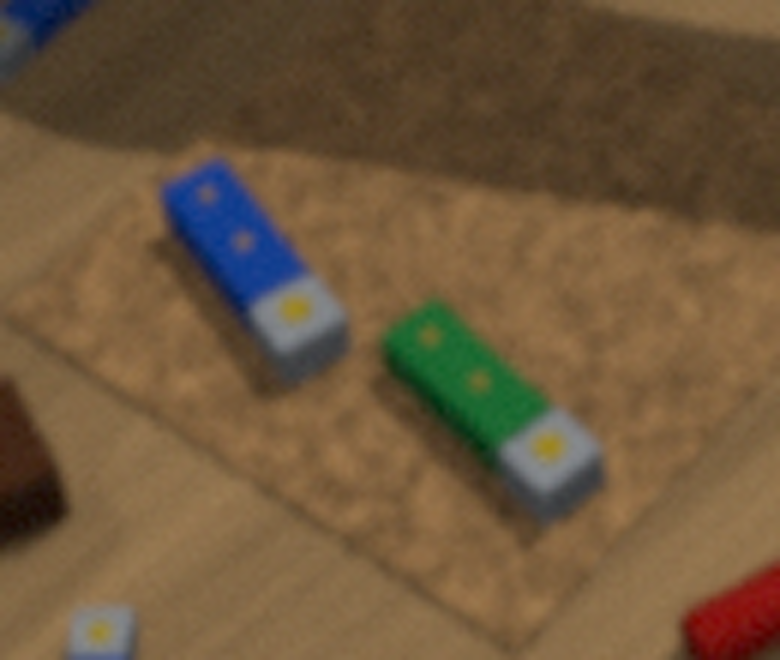

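Run:
```python
from h import *
f=np.load("pics/f1.npy",allow_pickle=True).item();g=np.load("pics/g1.npy",allow_pickle=True).item()
S=lambda u,v:(u/5+280-.4,v/5+180-.4);V=lambda u,v:(u/6+150-.417,v/6+280-.417)
def inter(c):
    a,b,cc,d=map(np.array,c);t=np.linalg.solve(np.c_[cc-a,-(d-b)],b-a);return a+t[0]*(cc-a)
for n,c in dict(L=((460,178),(656,283),(607,330),(408,222)),M=((330,290),(533,403),(480,450),(274,333)),R=((195,410),(398,530),(340,592),(132,460))).items():
    print(n,ray(g,*S(*inter(c)),.004).round(4))
for n,a in dict(g=((548,447),(480,380),(429,335)),b=((296,309),(244,241),(207,194))).items():
    P=[ray(g,*V(*p),.024) for p in a];d=P[0]-P[2]
    print(n,np.round(P,4),"yaw",np.degrees(np.arctan2(d[1],d[0])))
```

```text
L [0.57   0.1632 0.004 ]
M [0.5729 0.0489 0.004 ]
R [ 0.576  -0.0659  0.004 ]
g [[ 0.5844 -0.3767  0.024 ]
 [ 0.5453 -0.3731  0.024 ]
 [ 0.5168 -0.3718  0.024 ]] yaw -4.178440660387291
b [[ 0.4721 -0.3964  0.024 ]
 [ 0.4337 -0.3887  0.024 ]
 [ 0.406  -0.3834  0.024 ]] yaw -11.158375375443276
```

apply_moves(moves=[[[-3.65,-4.12,0.1],[0,0,-0.416],0.8],[[-3.65,-4.12,0.1],[0,0,-0.416],0.8],[[-3.65,-4.12,0.1],[0,0,-0.416],0.8],[[-3.65,-4.12,0.1],[0,0,-0.416],0.8],[[-3.65,-4.12,0.1],[0,0,-0.416],0.8]])

```text
time: 7.1
position: [0.5494, 0.0949, 0.3399]
tcp_rot: [0.001, 0.346, 0.938, -0.001]
wrist_force: [-0.6, -0.3, -0.0]
width: 0.0698
```

apply_moves(moves=[[[-4.2,-6.05,0],[0,0,-0.52],0.8],[[-4.2,-6.05,0],[0,0,-0.52],0.8],[[-4.2,-6.05,0],[0,0,-0.52],0.8],[[-4.2,-6.05,0],[0,0,-0.52],0.8],[[-4.2,-6.05,0],[0,0,-0.52],0.8]])

```text
time: 7.6
position: [0.5285, -0.1232, 0.3393]
tcp_rot: [-0.0, 0.089, 0.996, -0.0]
wrist_force: [1.4, 0.9, -1.0]
width: 0.0696
```

Run:
```python
from h import *
plan([((.549,-.374,.16),175.7),((.549,-.374,.007),175.7)])
```

```text
t 7.6 pos [ 0.5285 -0.1232  0.3393] yaw 169.8 w 0.0696 F [ 1.4  0.9 -1. ] tilt 0.03 j [ 0.64  0.15 -0.56  1.4   0.08  1.61  1.48]
  [-2.15, -8.1, 5.98] [-0.001, 0.0, -0.103] mm 309
  [0.0, 0.0, 5.1] [0.0, 0.0, 0.0] mm 153
```

apply_moves(moves=[[[-2.15,-8.1,5],[0,0,-0.1],0.8],[[-2.15,-8.1,5],[0,0,-0.1],0.8],[[-2.15,-8.1,5],[0,0,-0.1],0.8],[[-2.15,-8.1,5],[0,0,-0.1],0.8],[[-2.15,-8.1,5],[0,0,-0.1],0.8]])

```text
time: 8.1
position: [0.5462, -0.3358, 0.2101]
tcp_rot: [0.0, 0.04, 0.999, 0.0]
wrist_force: [1.5, 0.7, 0.6]
width: 0.0696
```

Run:
```python
from h import *
plan([((.549,-.374,.10),175.7),((.549,-.374,.007),175.7)])
```

```text
t 8.1 pos [ 0.5462 -0.3358  0.2101] yaw 175.38 w 0.0696 F [1.5 0.7 0.6] tilt 0.01 j [ 0.81  0.4  -0.44  1.38  0.17  1.41  1.86]
  [-0.19, -1.26, 3.67] [0.0, 0.0, -0.006] mm 117
  [0.0, 0.0, 3.1] [0.0, 0.0, 0.0] mm 93
```

apply_moves(moves=[[[-0.19,-1.26,3.67],[0,0,0],0.8],[[-0.19,-1.26,3.67],[0,0,0],0.8],[[-0.19,-1.26,3.67],[0,0,0],0.8],[[-0.19,-1.26,3.67],[0,0,0],0.8],[[-0.19,-1.26,3.67],[0,0,0],0.8]])

```text
time: 8.6
position: [0.5498, -0.3723, 0.1035]
tcp_rot: [0.001, 0.04, 0.999, -0.0]
wrist_force: [-0.0, 0.7, 0.2]
width: 0.0695
```

Run:
```python
from h import *
plan([((.549,-.374,.007),175.7)])
f=grab_frame("top");g=grab_frame("scene");crop(f,330,190,160,120,5,"t8.png");crop(g,150,240,150,130,5,"s8.png")
```

```text
t 8.6 pos [ 0.5498 -0.3723  0.1035] yaw 175.4 w 0.0695 F [-0.   0.7  0.2] tilt 0.15 j [ 0.83  0.51 -0.42  1.45  0.21  1.23  1.88]
  [0.03, -0.06, 3.22] [-0.0, 0.003, -0.005] mm 97
```

View pics/s8.png

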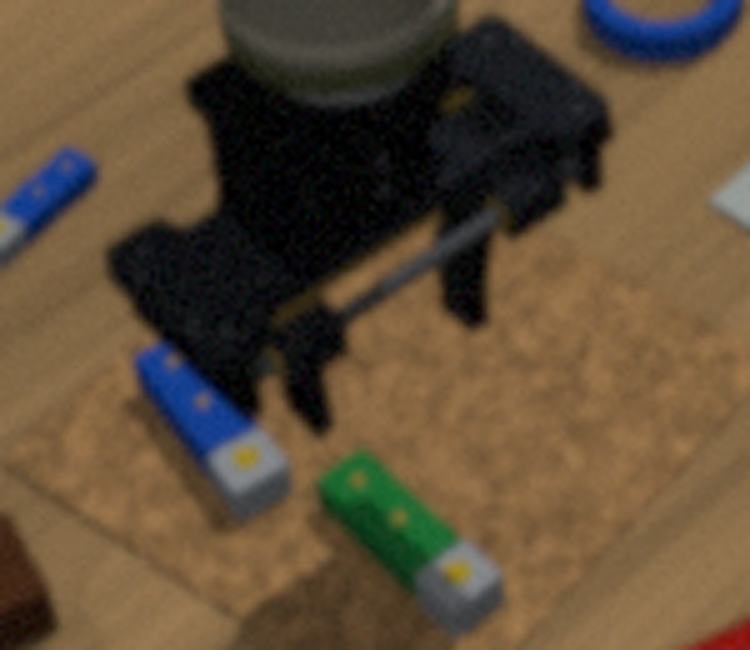

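Handles are undisturbed, fingers straddle the green one. Descend and grip.

apply_moves(moves=[[[0.02,-0.04,1],[0,0,0],0.7],[[0.02,-0.04,2],[0,0,0],0.7],[[0.02,-0.04,2.8],[0,0,0],0.7],[[0.02,-0.04,3.2],[0,0,0],0.7],[[0.02,-0.04,3.2],[0,0,0],0.7]])

```text
time: 9.2
position: [0.5473, -0.3739, 0.0053]
tcp_rot: [-0.0, 0.041, 0.999, 0.0]
wrist_force: [-0.3, -0.7, 0.6]
width: 0.061
```

apply_moves(moves=[[[0,0,0],[0,0,0],0.2],[[0,0,0],[0,0,0],0.2],[[0,0,0],[0,0,0],0.2],[[0,0,0],[0,0,0],0.2],[[0,0,0],[0,0,0],0.2]], grip_force=25)

```text
time: 9.7
position: [0.5474, -0.3747, 0.0056]
tcp_rot: [0.0, 0.041, 0.999, -0.0]
wrist_force: [0.7, 0.1, -0.8]
width: 0.029
```

apply_moves(moves=[[[0,0,0],[0,0,0],0.2],[[0,0,0],[0,0,0],0.2],[[0,0,0],[0,0,0],0.2],[[0,0,-1],[0,0,0],0.2],[[0,0,-3],[0,0,0],0.2]])

```text
time: 10.2
position: [0.545, -0.3733, 0.0825]
tcp_rot: [-0.003, 0.041, 0.999, 0.002]
wrist_force: [0.1, -0.8, 0.2]
width: 0.0174
```

Run:
```python
from h import *
plan([((.58,-.20,.1),179),((.5745,-.0665,.10),181.9)])
```

```text
t 10.2 pos [ 0.545  -0.3733  0.0825] yaw 175.32 w 0.0174 F [ 0.1 -0.8  0.2] tilt 0.39 j [ 0.83  0.53 -0.41  1.47  0.22  1.2   1.88]
  [-0.69, 5.85, -0.57] [0.004, -0.006, -0.064] mm 178
  [0.26, 4.45, 0.0] [0.0, 0.0, -0.051] mm 134
```

Run:
```python
from h import *
f=grab_frame("top");g=grab_frame("scene");crop(f,330,190,160,120,5,"t9.png");crop(g,150,240,150,130,5,"s9.png")
```

```text
(no output)
```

View pics/s9.png

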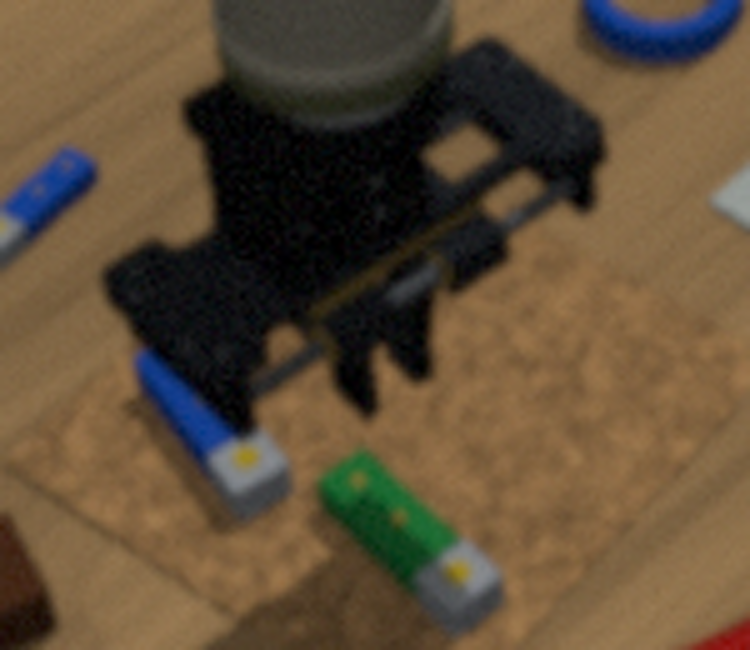

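View pics/t9.png

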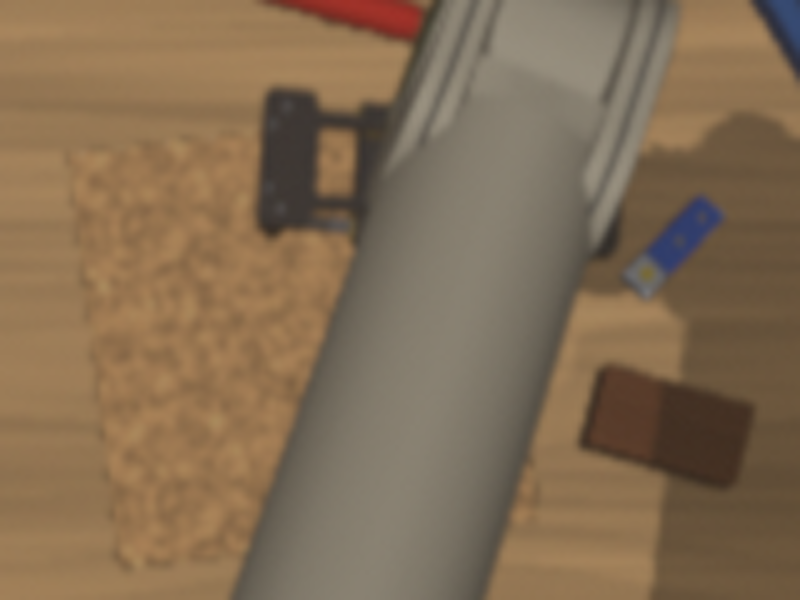

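Run:
```python
from h import *
plan([((.549,-.374,.005),175.7)])
```

```text
t 10.3 pos [ 0.5508 -0.3763  0.0925] yaw 175.31 w 0.0173 F [ 1.1  0.1 -0. ] tilt 0.6 j [ 0.83  0.52 -0.41  1.46  0.22  1.2   1.88]
  [0.09, 0.09, 2.92] [-0.005, 0.009, -0.007] mm 88
```

apply_moves(moves=[[[0,0,0],[0,0,0],0.7],[[0,0,0],[0,0,0],0.7],[[0,0,0],[0,0,0],0.7],[[0,0,0],[0,0,0],0.7],[[0,0,0],[0,0,0],0.7]])

```text
time: 10.8
position: [0.5469, -0.3743, 0.0845]
tcp_rot: [-0.0, 0.041, 0.999, 0.0]
wrist_force: [-0.2, -0.2, 0.2]
width: 0.0495
```

Run:
```python
from h import *
plan([((.549,-.374,.005),175.7)])
```

```text
t 10.8 pos [ 0.5469 -0.3743  0.0845] yaw 175.32 w 0.0495 F [-0.2 -0.2  0.2] tilt 0.06 j [ 0.83  0.53 -0.41  1.47  0.22  1.2   1.88]
  [-0.07, 0.01, 2.65] [0.001, -0.001, -0.007] mm 80
```

apply_moves(moves=[[[0,0,0],[0,0,0],0.7],[[-0.05,0,1],[0,0,0],0.7],[[-0.05,0,2],[0,0,0],0.7],[[-0.05,0,2.67],[0,0,0],0.7],[[-0.05,0,2.67],[0,0,0],0.7]])

```text
time: 11.3
position: [0.5467, -0.3735, 0.0018]
tcp_rot: [-0.002, 0.041, 0.999, 0.001]
wrist_force: [0.4, 0.5, 0.6]
width: 0.0608
```

apply_moves(moves=[[[0,0,0],[0,0,0],0],[[0,0,0],[0,0,0],0],[[0,0,0],[0,0,0],0],[[0,0,0],[0,0,0],0],[[0,0,0],[0,0,0],0]], grip_force=50)

```text
time: 11.8
position: [0.5489, -0.3749, 0.0057]
tcp_rot: [0.0, 0.041, 0.999, -0.0]
wrist_force: [-0.4, 0.3, -0.5]
width: 0.0288
```

apply_moves(moves=[[[0,0,0],[0,0,0],0],[[0,0,0],[0,0,0],0],[[0,0,0],[0,0,0],0],[[0,0,0],[0,0,0],0],[[0,0,0],[0,0,0],0]])

```text
time: 12.3
position: [0.5487, -0.3746, 0.0051]
tcp_rot: [0.0, 0.041, 0.999, -0.0]
wrist_force: [0.7, 0.5, 0.5]
width: 0.0005
```

Run:
```python
from h import *
plan([])
f=grab_frame("top");g=grab_frame("scene");crop(g,150,240,150,130,5,"s10.png")
```

```text
t 12.3 pos [ 0.5487 -0.3746  0.0051] yaw 175.32 w 0.0005 F [0.7 0.5 0.5] tilt 0.0 j [ 0.82  0.61 -0.39  1.52  0.25  1.06  1.85]
```

View pics/s10.png

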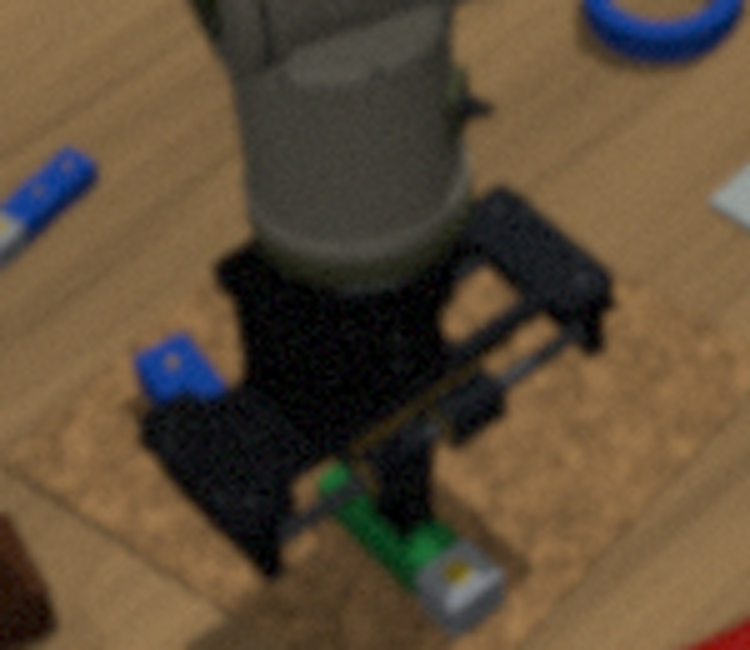

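Run:
```python
from h import *
g=grab_frame("scene");f=grab_frame("top")
s,R=st()
for X in (s["position"],s["position"]+[0,0,.0187],s["position"]+[0,0,.07],(.583,-.377,.024)):
    print((proj(g,X)-[150,240])*5, proj(f,X))
cv2.imwrite("pics/t11.png",f["frame"][:,:,::-1])
crop(g,190,310,60,50,12,"s11.png")
```

```text
[404.18163853 547.4599796 ] [406.89280978 234.75080625]
[400.64762732 521.44421661] [407.82325743 233.70213252]
[390.57559406 447.29854633] [410.48376668 230.70356925]
[451.8019716  568.89536841] [408.36224599 222.29275555]
```

View pics/s11.png

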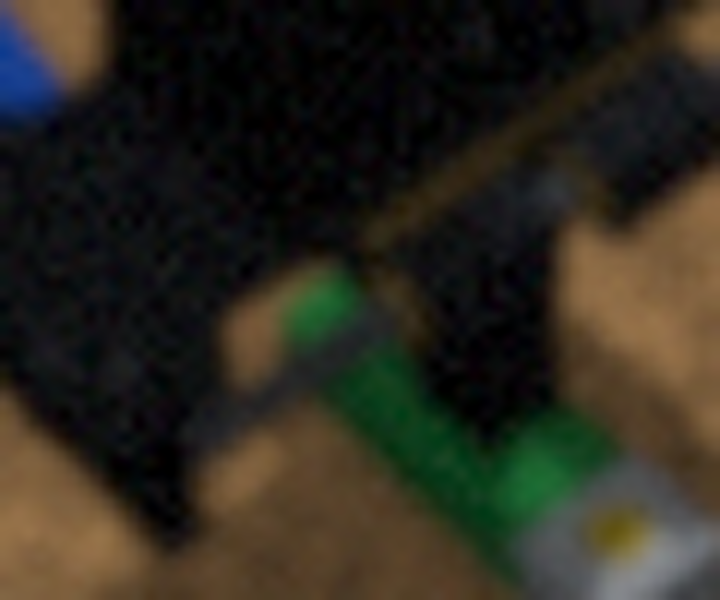

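View pics/t11.png

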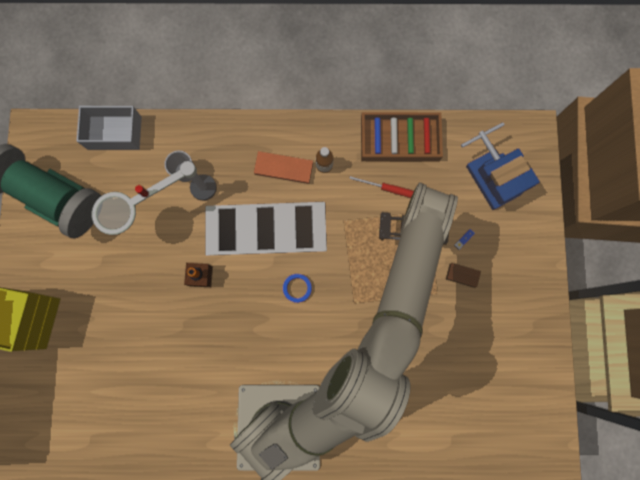

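Run:
```python
from h import *
g=np.load("pics/g1.npy",allow_pickle=True).item()
P=np.array([.5498,-.3723,.1035]);y=np.array([np.sin(np.radians(175.4)),-np.cos(np.radians(175.4)),0]);x=np.array([-.997,.08,0])
for dz in (0,.01,.02):
  for sx in (-.0095,.0095):
    for w in (-.035,.035): print(dz,sx,w,((proj(g,P+y*w+x*sx+[0,0,dz])-[150,240])*5).round(0))
```

```text
0 -0.0095 -0.035 [337. 463.]
0 -0.0095 0.035 [472. 370.]
0 0.0095 -0.035 [308. 435.]
0 0.0095 0.035 [443. 344.]
0.01 -0.0095 -0.035 [334. 447.]
0.01 -0.0095 0.035 [470. 355.]
0.01 0.0095 -0.035 [306. 420.]
0.01 0.0095 0.035 [441. 329.]
0.02 -0.0095 -0.035 [332. 432.]
0.02 -0.0095 0.035 [468. 339.]
0.02 0.0095 -0.035 [303. 404.]
0.02 0.0095 0.035 [439. 313.]
```

Run:
```python
import cv2
a=cv2.imread("pics/s8.png");cv2.imwrite("pics/s8b.png",cv2.convertScaleAbs(a[250:500,200:550],alpha=2.5,beta=20))
a=cv2.imread("pics/s11.png");cv2.imwrite("pics/s11b.png",cv2.convertScaleAbs(a,alpha=2.5,beta=20))
```

```text
(no output)
```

View pics/s8b.png

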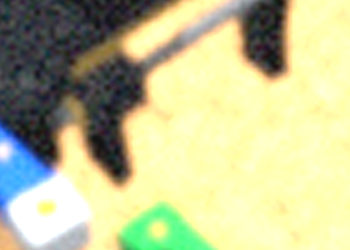

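View pics/s11b.png

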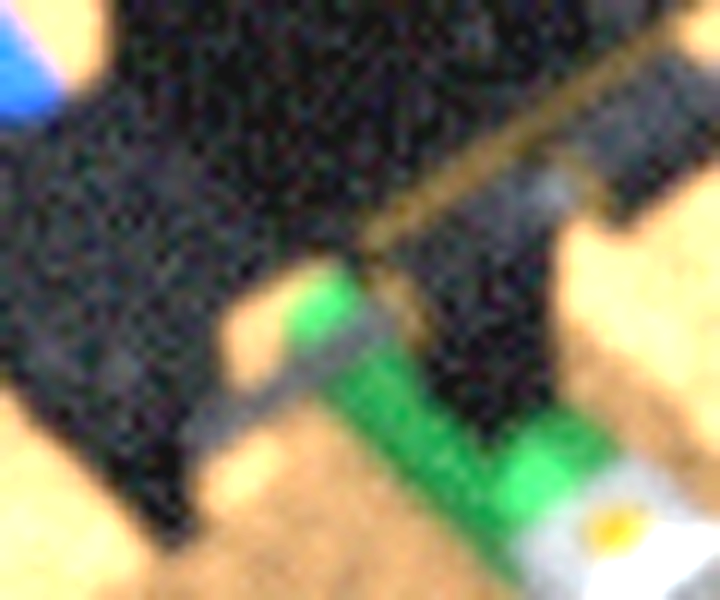

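apply_moves(moves=[[[0,0,-0.5],[0,0,0],0.75],[[0,0,-0.5],[0,0,0],0.75],[[0,0,-0.5],[0,0,0],0.75],[[0,0,-0.5],[0,0,0],0.75],[[0,0,-0.5],[0,0,0],0.75]])

```text
time: 13.0
position: [0.5485, -0.3746, 0.0198]
tcp_rot: [-0.0, 0.041, 0.999, 0.0]
wrist_force: [1.0, 0.0, -0.7]
width: 0.0323
```

apply_moves(moves=[[[0,0,0],[0,0,0],0.75],[[0,0,0],[0,0,0],0.75],[[0,0,0],[0,0,0],0.75],[[0,0,0],[0,0,0],0.75],[[0,0,0],[0,0,0],0.75]])

```text
time: 13.5
position: [0.5487, -0.3746, 0.0201]
tcp_rot: [0.0, 0.041, 0.999, -0.0]
wrist_force: [0.3, 1.0, 0.7]
width: 0.0639
```

apply_moves(moves=[[[0.02,0,0.3],[0,0,0],0.75],[[0.02,0,0.6],[0,0,0],0.75],[[0.02,0,0.8],[0,0,0],0.75],[[0.02,0,0.9],[0,0,0],0.75],[[0.02,0,0.9],[0,0,0],0.75]])

```text
time: 14.0
position: [0.5478, -0.3743, -0.0077]
tcp_rot: [-0.0, 0.041, 0.999, 0.0]
wrist_force: [-0.3, 0.5, 0.2]
width: 0.0656
```

Run:
```python
from h import *
plan([])
g=grab_frame("scene");im=g["frame"][300:365,180:260,::-1];cv2.imwrite("pics/s12.png",cv2.convertScaleAbs(cv2.resize(im,None,fx=9,fy=9,interpolation=cv2.INTER_CUBIC),alpha=2,beta=20))
```

```text
t 14.0 pos [ 0.5478 -0.3743 -0.0077] yaw 175.32 w 0.0656 F [-0.3  0.5  0.2] tilt 0.06 j [ 0.82  0.62 -0.39  1.53  0.26  1.04  1.85]
```

View pics/s12.png

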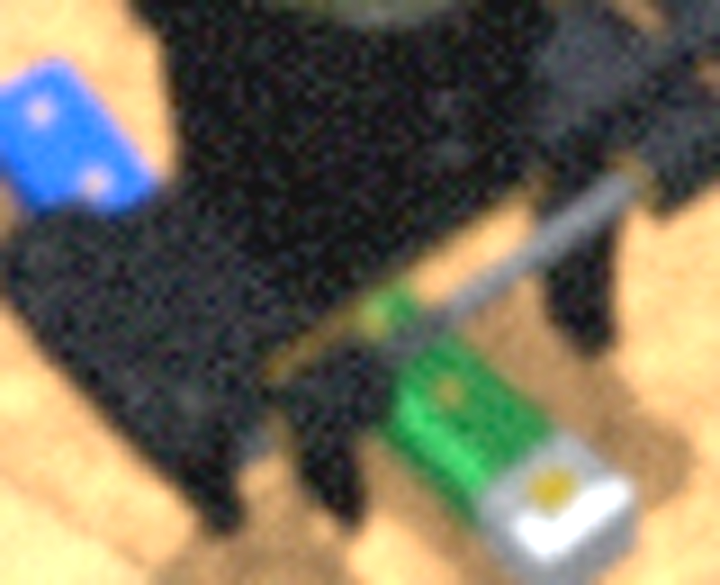

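apply_moves(moves=[[[0,0,0.15],[0,0,0],0.3],[[0,0,0.15],[0,0,0],0.1],[[0,0,0.15],[0,0,0],0],[[0,0,0.15],[0,0,0],0],[[0,0,0.15],[0,0,0],0]], grip_force=30)

```text
time: 14.55
position: [0.5482, -0.3747, -0.0112]
tcp_rot: [0.0, 0.041, 0.999, -0.0]
wrist_force: [0.2, -0.3, -0.1]
width: 0.033
```

apply_moves(moves=[[[0,0,0],[0,0,0],0],[[0,0,0],[0,0,0],0],[[0,0,0],[0,0,0],0],[[0,0,0],[0,0,0],0],[[0,0,0],[0,0,0],0]])

```text
time: 15.05
position: [0.5482, -0.3747, -0.0113]
tcp_rot: [0.0, 0.041, 0.999, -0.0]
wrist_force: [-0.3, 0.8, 2.1]
width: 0.0278
```

Run:
```python
from h import *
plan([((.55,-.374,.06),176),((.5745,-.15,.08),178)])
```

```text
t 15.05 pos [ 0.5482 -0.3747 -0.0113] yaw 175.31 w 0.0278 F [-0.3  0.8  2.1] tilt 0.02 j [ 0.82  0.63 -0.39  1.53  0.26  1.03  1.85]
  [-0.06, 0.03, -2.38] [-0.0, 0.0, -0.012] mm 71
  [-0.29, 7.51, -0.67] [0.0, 0.0, -0.035] mm 226
```

apply_moves(moves=[[[0,0,-0.5],[0,0,0],0],[[0,0,-1.5],[0,0,0],0],[[-0.06,0,-2.4],[0,0,0],0],[[-0.06,0,-2.4],[0,0,0],0],[[-0.06,0,-2.4],[0,0,0],0]])

```text
time: 15.55
position: [0.5502, -0.3749, 0.0616]
tcp_rot: [0.001, 0.041, 0.999, -0.0]
wrist_force: [-0.2, 0.9, -3.1]
width: 0.0278
```

Run:
```python
from h import *
plan([((.5735,-.15,.07),178),((.5735,-.0665,.04),181.9)])
```

```text
t 15.55 pos [ 0.5502 -0.3749  0.0616] yaw 175.31 w 0.0278 F [-0.2  0.9 -3.1] tilt 0.07 j [ 0.83  0.55 -0.41  1.48  0.23  1.16  1.87]
  [-0.16, 7.54, -0.29] [-0.001, 0.001, -0.047] mm 226
  [0.1, 2.78, 1.0] [0.0, 0.0, -0.068] mm 89
```

apply_moves(moves=[[[-0.16,1.5,-0.3],[0,0,-0.047],0],[[-0.16,3,-0.3],[0,0,-0.047],0],[[-0.16,4.5,-0.3],[0,0,-0.047],0],[[-0.16,6,-0.3],[0,0,-0.047],0],[[-0.16,7.54,-0.3],[0,0,-0.047],0]])

```text
time: 16.05
position: [0.5721, -0.1481, 0.0686]
tcp_rot: [-0.001, 0.018, 1.0, 0.0]
wrist_force: [0.9, -0.3, -1.5]
width: 0.0273
```

apply_moves(moves=[[[0.1,1,0],[0,0,-0.068],0],[[0.1,2,0],[0,0,-0.068],0],[[0.1,2.7,0.3],[0,0,-0.068],0],[[0.1,2.78,0.7],[0,0,-0.068],0],[[0.1,2.78,1.0],[0,0,-0.068],0]])

```text
time: 16.55
position: [0.5722, -0.0667, 0.038]
tcp_rot: [-0.001, -0.018, 1.0, -0.0]
wrist_force: [-0.2, -0.2, -2.5]
width: 0.0276
```

Run:
```python
from h import *
plan([((.5735,-.0665,-.007),181.9)])
f=grab_frame("top");g=grab_frame("scene");crop(f,250,180,120,90,6,"t13.png");crop(g,280,200,130,110,6,"s13.png")
```

```text
t 16.55 pos [ 0.5722 -0.0667  0.038 ] yaw -177.99 w 0.0276 F [-0.2 -0.2 -2.5] tilt 0.1 j [ 0.49  0.43 -0.55  1.74  0.25  1.05  1.46]
  [-0.05, 0.0, 1.5] [-0.0, -0.002, 0.002] mm 45
```

View pics/s13.png

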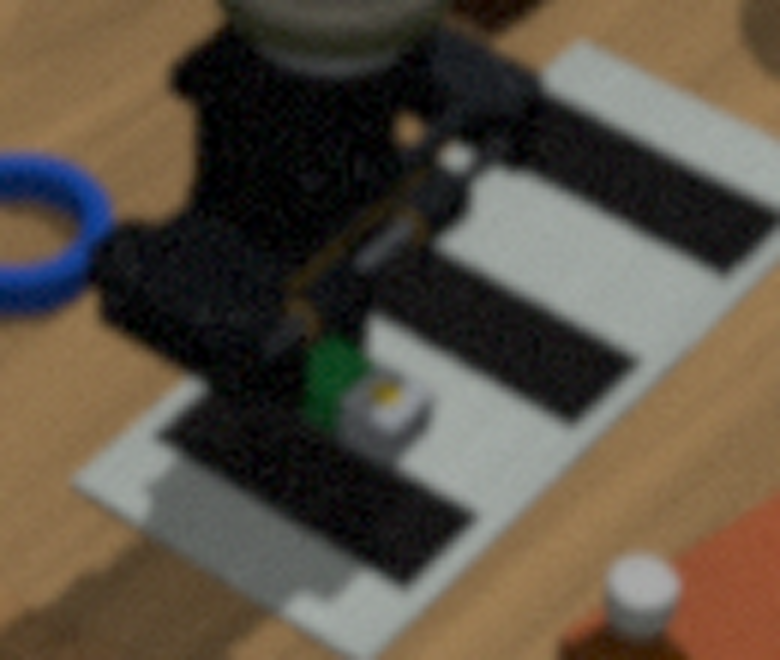

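apply_moves(moves=[[[-0.05,0,0.5],[0,0,0],0],[[-0.05,0,1.0],[0,0,0],0],[[-0.05,0,1.3],[0,0,0],0],[[-0.05,0,1.5],[0,0,0],0],[[-0.05,0,1.55],[0,0,0],0]])

```text
time: 17.15
position: [0.5741, -0.0662, -0.0079]
tcp_rot: [-0.001, -0.017, 1.0, 0.0]
wrist_force: [-0.3, 0.2, -1.4]
width: 0.0278
```

apply_moves(moves=[[[0,0,0],[0,0,0],0],[[0,0,0],[0,0,0],0],[[0,0,0.02],[0,0,0],0],[[0,0,0.02],[0,0,0],0],[[0,0,0.02],[0,0,0],0]])

```text
time: 17.65
position: [0.5747, -0.0663, -0.0073]
tcp_rot: [0.0, -0.017, 1.0, -0.0]
wrist_force: [0.3, 0.2, -1.7]
width: 0.0276
```

apply_moves(moves=[[[0,0,0.05],[0,0,0],0],[[0,0,0.05],[0,0,0],0],[[0,0,0.08],[0,0,0],0],[[0,0,0.08],[0,0,0],0],[[0,0,0.08],[0,0,0],0]])

```text
time: 18.15
position: [0.5746, -0.0662, -0.0099]
tcp_rot: [-0.0, -0.017, 1.0, -0.0]
wrist_force: [-0.6, -0.1, -2.1]
width: 0.0274
```

apply_moves(moves=[[[0,0,0],[0,0,0],0.5],[[0,0,0],[0,0,0],0.5],[[0,0,0],[0,0,0],0.5],[[0,0,0],[0,0,0],0.5],[[0,0,0],[0,0,0],0.6]])

```text
time: 18.65
position: [0.5747, -0.0662, -0.0098]
tcp_rot: [0.0, -0.017, 1.0, -0.0]
wrist_force: [0.8, 0.5, -0.0]
width: 0.0465
```

apply_moves(moves=[[[0,0,0],[0,0,0],0.6],[[0,0,-1.3],[0,0,0],0.7],[[0,0,-2.6],[0,0,0],0.8],[[0,0,-3.5],[0,0,0],0.8],[[0,-1.5,-3.5],[0,0,0],0.8]])

```text
time: 19.15
position: [0.5794, -0.1046, 0.1002]
tcp_rot: [0.004, -0.021, 1.0, 0.001]
wrist_force: [1.3, 0.0, -0.0]
width: 0.0682
```

Run:
```python
from h import *
plan([((.48,-.28,.12),175),((.437,-.390,.10),169),((.437,-.390,-.0113),169)])
f=grab_frame("top");g=grab_frame("scene");crop(g,150,200,160,130,5,"s14.png");crop(g,280,200,130,110,6,"s14b.png")
```

```text
t 19.15 pos [ 0.5794 -0.1046  0.1002] yaw -177.54 w 0.0682 F [ 1.3  0.  -0. ] tilt 0.46 j [ 0.56  0.37 -0.56  1.66  0.21  1.16  1.56]
  [3.56, -5.7, -0.7] [0.002, 0.008, 0.13] mm 203
  [1.11, -3.78, 0.67] [0.0, 0.0, 0.105] mm 120
  [0.0, 0.0, 3.71] [0.0, 0.0, 0.0] mm 111
```

View pics/s14b.png

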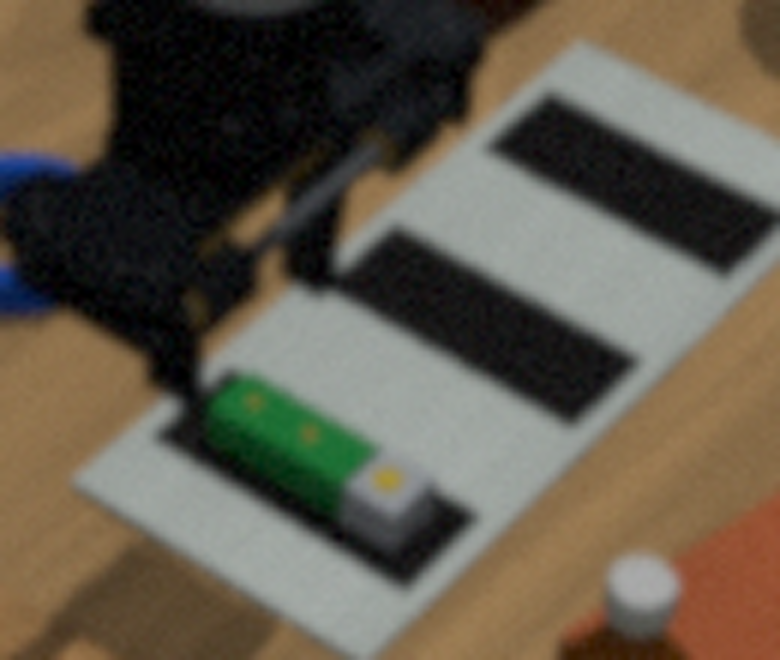

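View pics/s14.png

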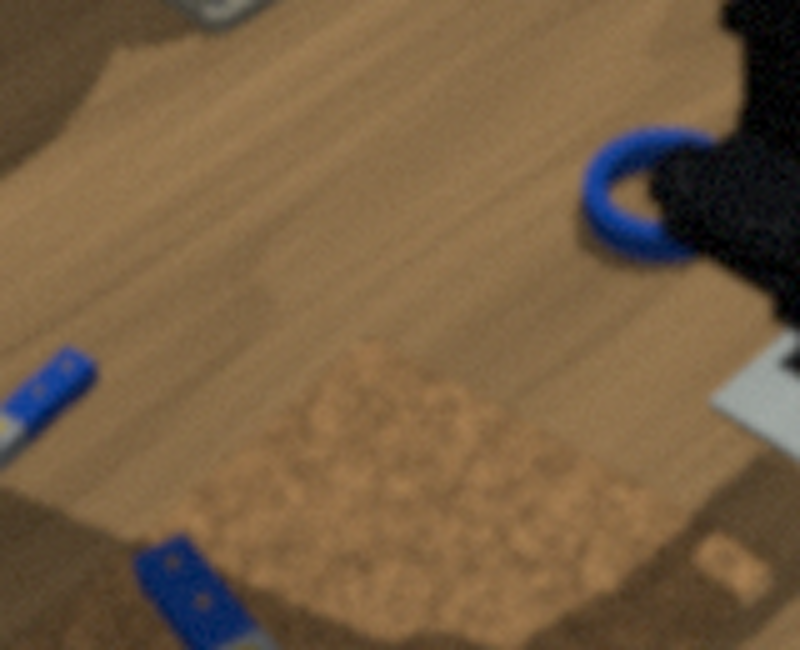

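apply_moves(moves=[[[3.56,-5.7,-0.7],[0,0,0.13],0.8],[[3.56,-5.7,-0.7],[0,0,0.13],0.8],[[3.56,-5.7,-0.7],[0,0,0.13],0.8],[[3.56,-5.7,-0.7],[0,0,0.13],0.8],[[3.56,-5.7,-0.7],[0,0,0.13],0.8]])

```text
time: 19.75
position: [0.4706, -0.2932, 0.1163]
tcp_rot: [-0.001, 0.054, 0.999, -0.002]
wrist_force: [1.1, 0.3, 0.1]
width: 0.0697
```

Run:
```python
from h import *
g=grab_frame("scene");f=grab_frame("top")
for n,q in (("s",g),("t",f)):
    roi=(160,290,120,90) if n=="s" else (340,190,100,110)
    for c,a,b,m in blobs(q,(105,110,50),(125,255,255),roi,40)+blobs(q,(22,130,100),(34,255,255),roi,4): print(n,c.round(1),a,ray(q,*c,.024).round(4))
plan([((.437,-.390,.08),169),((.437,-.390,-.0113),169)])
```

```text
s [187.9 319.2] 282 [ 0.4287 -0.3911  0.024 ]
t [413.8 279.2] 103 [ 0.4142 -0.389   0.024 ]
t 19.85 pos [ 0.474  -0.2872  0.116 ] yaw 174.23 w 0.0693 F [-0.2  0.1 -0. ] tilt 0.03 j [ 0.85  0.27 -0.44  1.73  0.13  1.16  1.84]
  [0.88, -3.53, 1.2] [-0.0, -0.0, 0.091] mm 115
  [0.0, 0.0, 3.04] [0.0, 0.0, 0.0] mm 91
```

Blue is where it was (scene blob 187.9, 319.2 as before).

apply_moves(moves=[[[0.88,-3.53,1.2],[0,0,0.09],0.75],[[0.88,-3.53,1.2],[0,0,0.09],0.75],[[0.88,-3.53,1.2],[0,0,0.09],0.75],[[0.88,-3.53,1.2],[0,0,0.09],0.75],[[0.88,-3.53,1.2],[0,0,0.09],0.75]])

```text
time: 20.35
position: [0.4399, -0.3865, 0.08]
tcp_rot: [0.0, 0.092, 0.996, 0.001]
wrist_force: [0.6, -0.0, 0.8]
width: 0.0649
```

Run:
```python
from h import *
plan([((.437,-.390,-.0113),169)])
```

```text
t 20.35 pos [ 0.4399 -0.3865  0.08  ] yaw 169.42 w 0.0649 F [ 0.6 -0.   0.8] tilt 0.08 j [ 0.95  0.36 -0.37  1.69  0.14  1.11  1.92]
  [0.07, -0.14, 3.04] [0.001, 0.0, 0.007] mm 91
```

apply_moves(moves=[[[0.04,-0.07,0.8],[0,0,0],0.75],[[0.04,-0.07,1.8],[0,0,0],0.75],[[0.04,-0.07,2.5],[0,0,0],0.75],[[0.04,-0.07,2.9],[0,0,0],0.6],[[0.04,-0.07,3.04],[0,0,0],0.4]])

```text
time: 20.85
position: [0.4378, -0.3885, -0.0117]
tcp_rot: [-0.0, 0.092, 0.996, 0.001]
wrist_force: [0.4, -0.6, 0.6]
width: 0.0561
```

apply_moves(moves=[[[0,0,0],[0,0,0],0],[[0,0,0],[0,0,0],0],[[0,0,0],[0,0,0],0],[[0,0,0],[0,0,0],0],[[0,0,0],[0,0,0],0]])

```text
time: 21.35
position: [0.4374, -0.3907, -0.0102]
tcp_rot: [0.001, 0.093, 0.996, -0.0]
wrist_force: [-0.8, 1.6, 6.1]
width: 0.0277
```

apply_moves(moves=[[[0,0,0],[0,0,0],0],[[0,0,0],[0,0,0],0],[[0,0,0],[0,0,0],0],[[0,0,-1],[0,0,0],0],[[0,0,-2.5],[0,0,0],0]])

```text
time: 21.85
position: [0.435, -0.3889, 0.0622]
tcp_rot: [-0.002, 0.093, 0.996, 0.002]
wrist_force: [0.5, 0.3, -0.7]
width: 0.028
```

Run:
```python
from h import *
plan([((.49,-.22,.10),175),((.5715,.0,.10),181),((.571,.0487,.04),181.9)])
```

```text
t 21.85 pos [ 0.435  -0.3889  0.0622] yaw 169.3 w 0.028 F [ 0.5  0.3 -0.7] tilt 0.33 j [ 0.95  0.38 -0.36  1.71  0.15  1.08  1.92]
  [-0.75, 5.88, -1.25] [0.003, -0.005, -0.1] mm 182
  [-2.07, 7.54, 0.0] [0.0, 0.0, -0.105] mm 235
  [-0.01, 1.62, 2.0] [0.0, 0.0, -0.016] mm 77
```

apply_moves(moves=[[[-0.15,1.2,-0.7],[0,0,-0.03],0],[[-0.3,2.4,-1.25],[0,0,-0.05],0],[[-0.5,3.6,-1.25],[0,0,-0.1],0],[[-0.65,4.8,-1.25],[0,0,-0.1],0],[[-0.75,5.88,-1.25],[0,0,-0.1],0]])

```text
time: 22.35
position: [0.4921, -0.2193, 0.1015]
tcp_rot: [0.0, 0.043, 0.999, -0.0]
wrist_force: [1.1, -0.1, -1.9]
width: 0.0275
```

apply_moves(moves=[[[-0.4,1.5,0],[0,0,-0.03],0],[[-0.8,3,0],[0,0,-0.06],0],[[-1.2,4.5,0],[0,0,-0.1],0],[[-1.6,6,0],[0,0,-0.1],0],[[-2.07,7.54,0],[0,0,-0.1],0]])

```text
time: 22.85
position: [0.5734, 0.0001, 0.1014]
tcp_rot: [-0.0, -0.006, 1.0, -0.0]
wrist_force: [1.1, 0.3, -2.1]
width: 0.0278
```

Run:
```python
from h import *
plan([((.571,.0487,.04),181.9),((.571,.0487,-.0088),181.9)])
```

```text
t 22.85 pos [5.734e-01 1.000e-04 1.014e-01] yaw -179.29 w 0.0278 F [ 1.1  0.3 -2.1] tilt 0.03 j [ 0.43  0.36 -0.61  1.69  0.22  1.16  1.34]
  [0.06, 1.62, 2.05] [-0.001, -0.0, -0.021] mm 78
  [0.0, 0.0, 1.63] [0.0, 0.0, 0.0] mm 49
```

apply_moves(moves=[[[0.06,0.8,0.3],[0,0,-0.02],0],[[0.06,1.4,0.9],[0,0,-0.02],0],[[0.06,1.62,1.5],[0,0,-0.02],0],[[0.06,1.62,2.05],[0,0,-0.02],0],[[0.06,1.62,2.05],[0,0,-0.02],0]])

```text
time: 23.35
position: [0.5691, 0.0464, 0.0375]
tcp_rot: [-0.002, -0.016, 1.0, -0.0]
wrist_force: [-0.9, -0.6, -1.6]
width: 0.0274
```

Run:
```python
from h import *
plan([((.571,.0487,-.0088),181.9)])
```

```text
t 23.35 pos [0.5691 0.0464 0.0375] yaw -178.12 w 0.0274 F [-0.9 -0.6 -1.6] tilt 0.23 j [ 0.34  0.43 -0.61  1.75  0.28  1.05  1.23]
  [-0.07, 0.07, 1.54] [-0.0, -0.004, -0.0] mm 46
```

apply_moves(moves=[[[0,0,0.5],[0,0,0],0],[[0,0,1.0],[0,0,0],0],[[0,0,1.3],[0,0,0],0],[[0,0,1.5],[0,0,0],0],[[0,0,1.54],[0,0,0],0]])

```text
time: 23.85
position: [0.5704, 0.0472, -0.0071]
tcp_rot: [-0.001, -0.017, 1.0, -0.0]
wrist_force: [-0.2, 0.1, -0.3]
width: 0.0272
```

apply_moves(moves=[[[0,0,0],[0,0,0],0],[[0,0,0.03],[0,0,0],0],[[0,0,0.05],[0,0,0],0],[[0,0,0.05],[0,0,0],0],[[0,0,0.05],[0,0,0],0]])

```text
time: 24.35
position: [0.5709, 0.0473, -0.0076]
tcp_rot: [0.0, -0.017, 1.0, -0.0]
wrist_force: [0.6, -0.1, -1.7]
width: 0.0273
```

apply_moves(moves=[[[0,0,0.04],[0,0,0],0],[[0,0,0.04],[0,0,0],0],[[0,0,0.04],[0,0,0],0.5],[[0,0,0.04],[0,0,0],0.5],[[0,0,0.04],[0,0,0],0.5]])

```text
time: 24.85
position: [0.571, 0.0474, -0.0089]
tcp_rot: [0.0, -0.017, 1.0, -0.0]
wrist_force: [0.4, 0.3, -0.7]
width: 0.0409
```

apply_moves(moves=[[[0,0,0],[0,0,0],0.6],[[0,0,0],[0,0,0],0.6],[[0,0,-1.3],[0,0,0],0.6],[[0,0,-2.6],[0,0,0],0.6],[[0,0,-4.5],[0,0,0],0.6]])

```text
time: 25.35
position: [0.5696, 0.0472, 0.1192]
tcp_rot: [-0.001, -0.017, 1.0, 0.0]
wrist_force: [1.0, -0.4, -0.3]
width: 0.0523
```

Run:
```python
from h import *
plan([((.48,.17,.18),160),((.427,.236,.16),130)])
g=grab_frame("scene");crop(g,280,140,160,130,5,"s15.png")
```

```text
t 25.35 pos [0.5696 0.0472 0.1192] yaw -178.08 w 0.0523 F [ 1.  -0.4 -0.3] tilt 0.16 j [ 0.37  0.34 -0.65  1.68  0.22  1.2   1.28]
  [2.85, 4.19, -2.02] [-0.0, -0.003, 0.383] mm 164
  [2.41, 1.46, 0.67] [0.0, 0.0, 0.524] mm 87
```

View pics/s15.png

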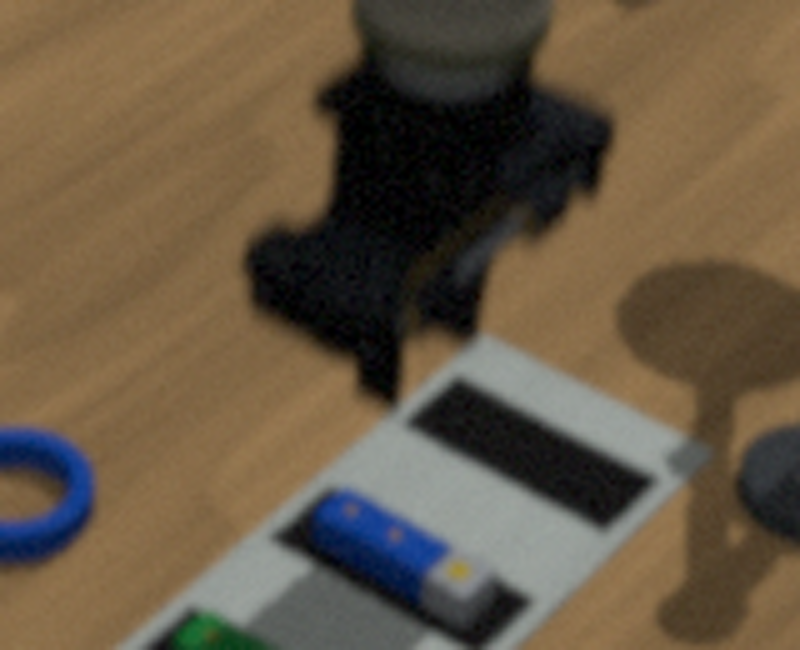

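Run:
```python
from h import *
plan([((.426,.236,.16),181.9),((.426,.236,.068),181.9)])
f=grab_frame("top");g=grab_frame("scene");np.save("pics/f2.npy",f,allow_pickle=True);np.save("pics/g2.npy",g,allow_pickle=True)
crop(f,170,245,60,50,12,"t16.png");crop(g,335,145,60,70,9,"s16.png")
```

```text
t 25.4 pos [0.5742 0.0484 0.1288] yaw -178.07 w 0.0523 F [3.6 1.5 7.1] tilt 0.52 j [ 0.37  0.33 -0.65  1.66  0.22  1.21  1.28]
  [4.71, 6.42, -1.08] [0.0, 0.009, 0.001] mm 241
  [0.0, 0.0, 3.07] [0.0, 0.0, 0.0] mm 92
```

View pics/t16.png

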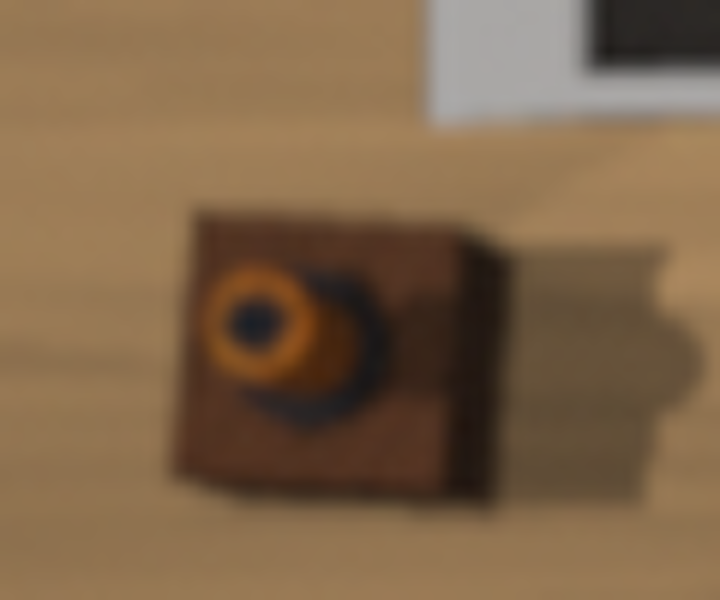

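View pics/s16.png

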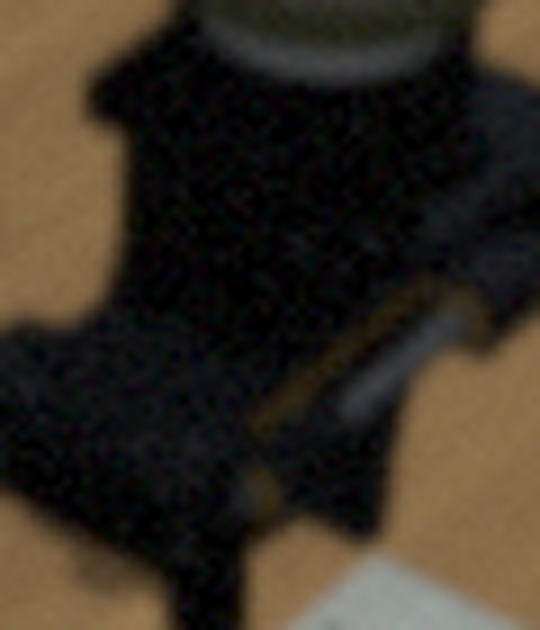

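Run:
```python
from h import *
f=np.load("pics/f2.npy",allow_pickle=True).item();g=np.load("pics/g1.npy",allow_pickle=True).item()
print(ray(f,262/12+170-.46,322/12+245-.46,.13),ray(f,319/12+170-.46,352/12+245-.46,.07))
crop(g,335,145,60,60,10,"s17.png")
```

```text
[0.42493936 0.23564369 0.13      ] [0.42397971 0.23570952 0.07      ]
```

View pics/s17.png

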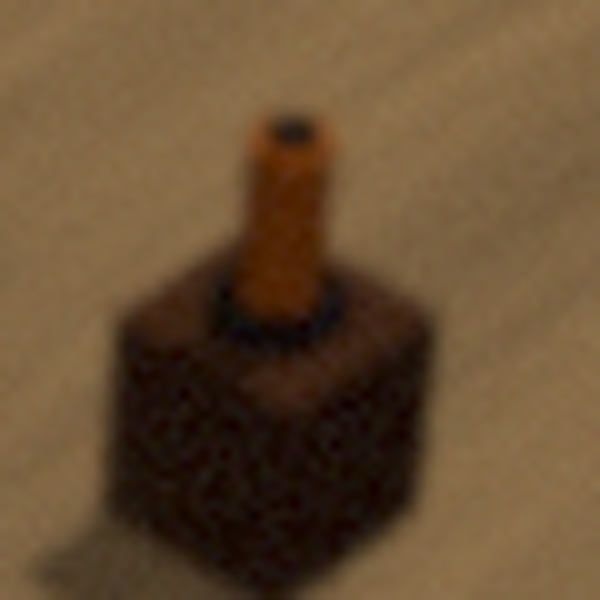

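apply_moves(moves=[[[1,1.5,-1.2],[0,0,0],0.65],[[2.2,3.0,-1.5],[0,0,0],0.65],[[3.3,4.5,-1.5],[0,0,0],0.65],[[4.3,5.8,-1.3],[0,0,0],0.65],[[4.71,6.42,-1.1],[0,0,0],0.65]])

```text
time: 26.0
position: [0.4218, 0.2363, 0.1517]
tcp_rot: [0.0, -0.016, 1.0, -0.0]
wrist_force: [1.3, 0.4, 0.8]
width: 0.0563
```

Run:
```python
from h import *
plan([((.426,.236,.068),181.9)])
```

```text
t 26.0 pos [0.4218 0.2363 0.1517] yaw -178.11 w 0.0563 F [1.3 0.4 0.8] tilt 0.05 j [ 0.18  0.12 -0.83  1.85  0.1   1.21  0.93]
  [-0.14, -0.01, 2.79] [-0.001, 0.001, -0.0] mm 84
```

apply_moves(moves=[[[-0.14,0,0],[0,0,0],0.65],[[-0.14,0,0],[0,0,0],0.65],[[-0.14,0,0.8],[0,0,0],0.65],[[-0.14,0,1.6],[0,0,0],0.65],[[-0.14,0,2],[0,0,0],0.65]])

```text
time: 26.5
position: [0.4271, 0.2334, 0.0897]
tcp_rot: [-0.001, -0.016, 1.0, -0.001]
wrist_force: [0.4, -0.2, 0.2]
width: 0.0566
```

Run:
```python
from h import *
plan([((.426,.236,.068),181.9)])
g=grab_frame("scene");im=g["frame"][120:215,315:415,::-1];cv2.imwrite("pics/s18.png",cv2.convertScaleAbs(cv2.resize(im,None,fx=6,fy=6,interpolation=cv2.INTER_CUBIC),alpha=2,beta=20))
```

```text
t 26.5 pos [0.4271 0.2334 0.0897] yaw -178.22 w 0.0566 F [ 0.4 -0.2  0.2] tilt 0.17 j [ 0.15  0.21 -0.81  1.91  0.17  1.09  0.88]
  [0.03, 0.09, 0.72] [-0.001, -0.003, -0.002] mm 22
```

View pics/s18.png

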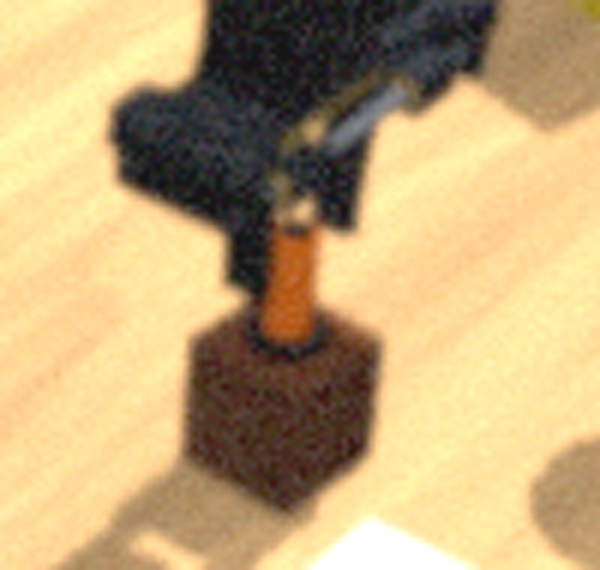

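apply_moves(moves=[[[0,0.03,0.3],[0,0,0],0.65],[[0,0.03,0.6],[0,0,0],0.5],[[0,0.03,0.65],[0,0,0],0.2],[[0,0.03,0.65],[0,0,0],0],[[0,0.03,0.65],[0,0,0],0]], grip_force=45)

```text
time: 27.05
position: [0.4277, 0.2364, 0.0729]
tcp_rot: [0.0, -0.017, 1.0, 0.0]
wrist_force: [0.4, -0.5, 0.1]
width: 0.0328
```

apply_moves(moves=[[[0,0,0],[0,0,0],0],[[0,0,0],[0,0,0],0],[[0,0,0],[0,0,0],0],[[0,0,0],[0,0,0],0],[[0,0,0],[0,0,0],0]])

```text
time: 27.55
position: [0.4277, 0.2364, 0.0729]
tcp_rot: [0.0, -0.017, 1.0, 0.0]
wrist_force: [-0.8, 0.5, 6.2]
width: 0.0228
```

Run:
```python
from h import *
plan([])
g=grab_frame("scene");im=g["frame"][120:215,315:415,::-1];cv2.imwrite("pics/s19.png",cv2.convertScaleAbs(cv2.resize(im,None,fx=6,fy=6,interpolation=cv2.INTER_CUBIC),alpha=2,beta=20))
```

```text
t 27.55 pos [0.4277 0.2364 0.0729] yaw -178.1 w 0.0228 F [-0.8  0.5  6.2] tilt 0.04 j [ 0.14  0.24 -0.81  1.93  0.2   1.06  0.85]
```

View pics/s19.png

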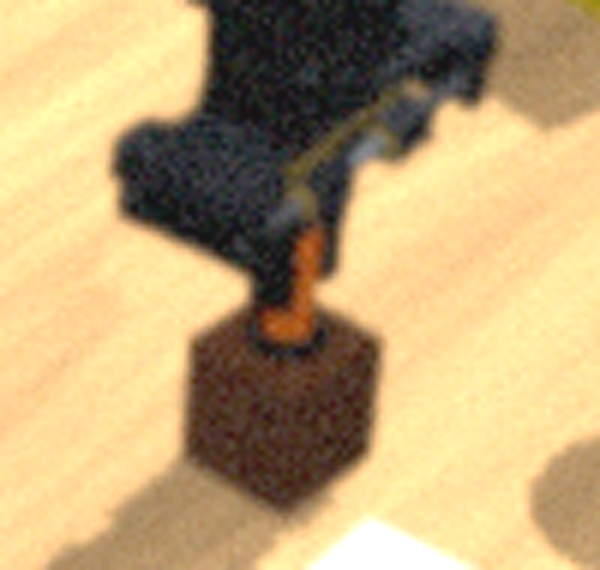

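apply_moves(moves=[[[0,0,-0.5],[0,0,0],0],[[0,0,-1.3],[0,0,0],0],[[0,0,-2.1],[0,0,0],0],[[0,0,-2.9],[0,0,0],0],[[0,0,-3.3],[0,0,0],0]])

```text
time: 28.1
position: [0.4279, 0.2367, 0.1739]
tcp_rot: [0.001, -0.017, 1.0, 0.0]
wrist_force: [0.5, 0.6, -2.0]
width: 0.023
```

Run:
```python
from h import *
plan([((.52,.09,.15),181.9),((.606,-.03,.14),181.9)])
f=grab_frame("top");g=grab_frame("scene");np.save("pics/f3.npy",f,allow_pickle=True);np.save("pics/g3.npy",g,allow_pickle=True)
crop(g,290,190,130,110,6,"s20.png");crop(f,210,190,120,80,6,"t20.png")
def bl(q,roi):
    for c,a,b,m in blobs(q,(20,120,90),(34,255,255),roi,4): print(c.round(1),a,ray(q,*c,.026).round(4))
bl(g,(290,190,130,110));bl(f,(210,190,120,80))
im=g["frame"][90:215,315:415,::-1];cv2.imwrite("pics/s21.png",cv2.convertScaleAbs(cv2.resize(im,None,fx=6,fy=6,interpolation=cv2.INTER_CUBIC),alpha=2,beta=20))
```

```text
t 28.1 pos [0.4279 0.2367 0.1739] yaw -178.08 w 0.023 F [ 0.5  0.6 -2. ] tilt 0.14 j [ 0.19  0.11 -0.83  1.81  0.09  1.26  0.94]
  [-2.9, -4.99, 0.8] [0.001, 0.002, 0.0] mm 175
  [-2.73, -4.09, 0.33] [0.0, 0.0, 0.0] mm 148
[371.5 253.5] 4 [0.607  0.0484 0.026 ]
[344.  279.5] 6 [ 0.6118 -0.0655  0.026 ]
[302.5 213.5] 4 [ 0.6085 -0.0631  0.026 ]
[264.5 215. ] 6 [0.6037 0.0495 0.026 ]
```

View pics/s20.png

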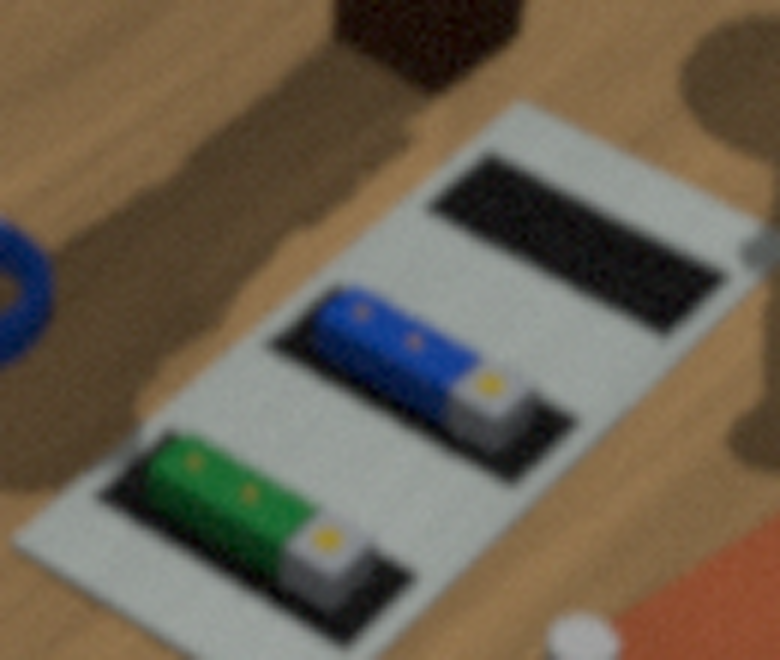

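View pics/t20.png

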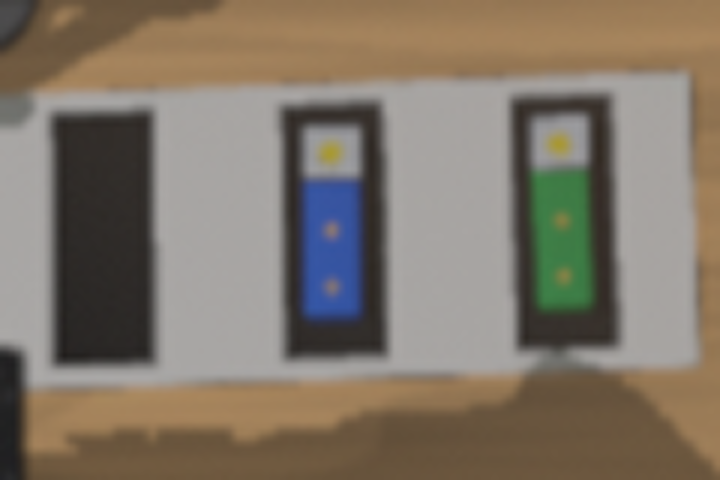

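View pics/s21.png

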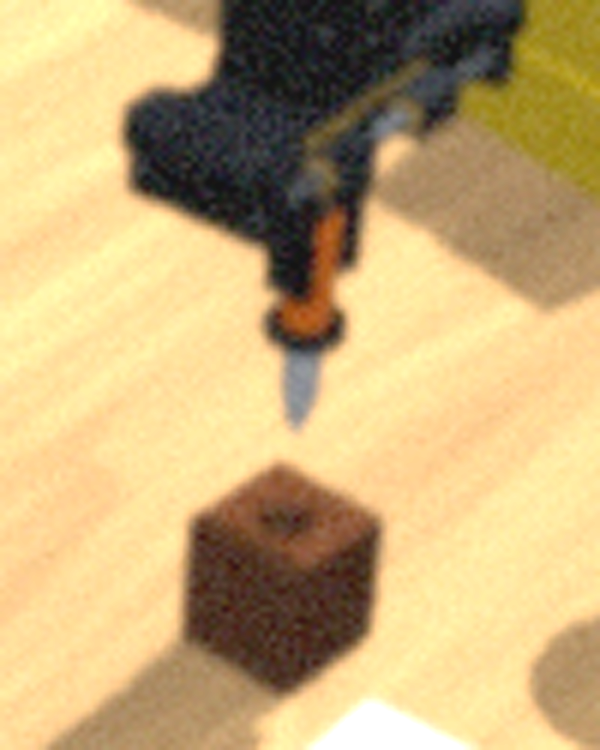

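Run:
```python
from h import *
f=np.load("pics/f3.npy",allow_pickle=True).item();g=np.load("pics/g3.npy",allow_pickle=True).item()
for n,a,b in (("g",(328,540),(560,145)),("b",(491,385),(331,153))):
    A=(a[0]/6+290-.42,a[1]/6+190-.42);B=(b[0]/6+210-.42,b[1]/6+190-.42)
    print(n,ray(g,*A,.026),ray(f,*B,.026),tri((g,f),(A,B)))
print((proj(g,(.4279,.2367,.116))-[315,90])*6,(proj(g,(.4279,.2367,.171))-[315,90])*6)
print(ray(g,283/6+315-.4,516/6+90-.4,.07))
plan([((.52,.09,.15),181.9),((.61,-.0645,.13),181.9)])
```

```text
g [ 0.61238055 -0.06529368  0.026     ] [ 0.60773428 -0.06433506  0.026     ] [ 0.60944916 -0.06330429  0.02195728]
b [0.60735934 0.04758166 0.026     ] [0.60344808 0.04879203 0.026     ] [0.60486061 0.04982515 0.02243166]
[291.86224003 431.61499923] [300.9978812  329.50094799]
[0.42666087 0.23535131 0.07      ]
t 28.2 pos [0.4281 0.2366 0.1731] yaw -178.1 w 0.0227 F [-0.7  0.6 -2. ] tilt 0.16 j [ 0.19  0.11 -0.83  1.81  0.09  1.25  0.94]
  [-2.9, -4.99, 0.77] [0.001, 0.003, -0.0] mm 175
  [-2.83, -5.25, 0.67] [0.0, 0.0, 0.0] mm 180
```

apply_moves(moves=[[[-0.6,-1,0],[0,0,0],0],[[-1.2,-2,0.2],[0,0,0],0],[[-1.8,-3,0.5],[0,0,0],0],[[-2.4,-4,0.75],[0,0,0],0],[[-2.9,-5,0.75],[0,0,0],0]])

```text
time: 28.7
position: [0.5186, 0.0874, 0.1465]
tcp_rot: [-0.002, -0.017, 1.0, -0.0]
wrist_force: [1.3, -0.5, -1.6]
width: 0.0231
```

apply_moves(moves=[[[-0.6,-1,0],[0,0,0],0],[[-1.2,-2,0.2],[0,0,0],0],[[-1.8,-3.2,0.5],[0,0,0],0],[[-2.4,-4.4,0.67],[0,0,0],0],[[-2.83,-5.25,0.67],[0,0,0],0]])

```text
time: 29.2
position: [0.6088, -0.0686, 0.126]
tcp_rot: [-0.002, -0.016, 1.0, -0.0]
wrist_force: [0.6, 0.8, -1.6]
width: 0.0227
```

Run:
```python
from h import *
plan([((.6097,-.0645,.096),181.9)])
```

```text
t 29.2 pos [ 0.6088 -0.0686  0.126 ] yaw -178.22 w 0.0227 F [ 0.6  0.8 -1.6] tilt 0.22 j [ 0.48  0.41 -0.57  1.56  0.23  1.24  1.48]
  [-0.04, 0.14, 1.0] [-0.0, -0.004, -0.002] mm 30
```

apply_moves(moves=[[[0,0.05,0.3],[0,0,0],0],[[0,0.05,0.6],[0,0,0],0],[[0,0.05,0.85],[0,0,0],0],[[0,0.05,0.85],[0,0,0],0],[[0,0.05,0.85],[0,0,0],0]])

```text
time: 29.7
position: [0.6091, -0.0631, 0.1033]
tcp_rot: [-0.0, -0.017, 1.0, 0.0]
wrist_force: [0.2, -0.7, -1.3]
width: 0.0228
```

Run:
```python
from h import *
plan([((.6097,-.0645,.085),181.9)])
g=grab_frame("scene");f=grab_frame("top")
im=g["frame"][210:310,290:390,::-1];cv2.imwrite("pics/s22.png",cv2.convertScaleAbs(cv2.resize(im,None,fx=6,fy=6,interpolation=cv2.INTER_CUBIC),alpha=1.7,beta=10))
```

```text
t 29.7 pos [ 0.6091 -0.0631  0.1033] yaw -178.02 w 0.0228 F [ 0.2 -0.7 -1.3] tilt 0.02 j [ 0.48  0.43 -0.57  1.59  0.25  1.2   1.46]
  [-0.02, -0.05, 0.61] [0.0, -0.0, 0.001] mm 18
```

View pics/s22.png

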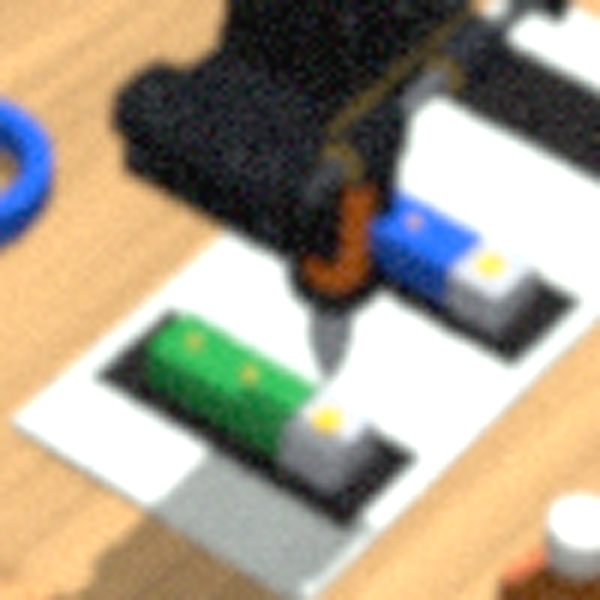

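apply_moves(moves=[[[-0.02,-0.08,0.2],[0,0,0],0],[[-0.02,-0.08,0.4],[0,0,0],0],[[-0.02,-0.08,0.5],[0,0,0],0],[[-0.02,-0.08,0.55],[0,0,0],0],[[-0.02,-0.08,0.55],[0,0,0],0]])

```text
time: 30.3
position: [0.6099, -0.0662, 0.0866]
tcp_rot: [-0.0, -0.017, 1.0, 0.0]
wrist_force: [-1.0, -0.1, -1.1]
width: 0.0227
```

Run:
```python
from h import *
plan([((.6097,-.0655,.085),181.9)])
g=grab_frame("scene");f=grab_frame("top")
im=g["frame"][230:300,310:380,::-1];cv2.imwrite("pics/s23.png",cv2.convertScaleAbs(cv2.resize(im,None,fx=8,fy=8,interpolation=cv2.INTER_CUBIC),alpha=1.7,beta=10))
```

```text
t 30.3 pos [ 0.6099 -0.0662  0.0866] yaw -178.1 w 0.0227 F [-1.  -0.1 -1.1] tilt 0.02 j [ 0.48  0.45 -0.56  1.6   0.26  1.17  1.46]
  [0.0, 0.02, 0.05] [0.0, -0.0, 0.0] mm 2
```

View pics/s23.png

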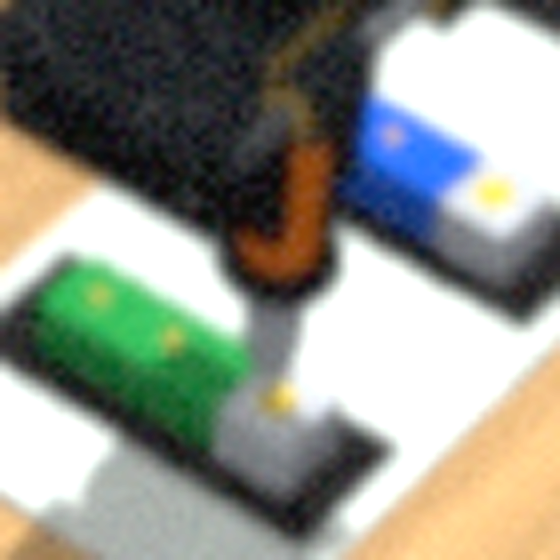

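apply_moves(moves=[[[0,0,0.05],[0,0,0],0],[[0,0,0.1],[0,0,0],0],[[0,0,0.15],[0,0,0],0],[[0,0,0.15],[0,0,0],0],[[0,0,0.15],[0,0,0],0]])

```text
time: 30.9
position: [0.6102, -0.0663, 0.0826]
tcp_rot: [0.0, -0.017, 1.0, -0.0]
wrist_force: [-0.2, -0.3, 0.4]
width: 0.023
```

apply_moves(moves=[[[0,0,0],[0,0,0],0],[[0,0,0],[0,0,0],0],[[0,0,0],[0,0,0],0],[[0,0,0],[0,0,0],0],[[0,0,0],[0,0,0],0]])

```text
time: 31.4
position: [0.6101, -0.0663, 0.0824]
tcp_rot: [0.0, -0.017, 1.0, -0.0]
wrist_force: [0.3, -0.4, -0.1]
width: 0.0231
```

apply_moves(moves=[[[0,0,0.05],[0,0,0],0],[[0,0,0.08],[0,0,0],0],[[0,0,0.08],[0,0,0],0],[[0,0,0.08],[0,0,0],0],[[0,0,0.08],[0,0,0],0]])

```text
time: 31.9
position: [0.6101, -0.0663, 0.0801]
tcp_rot: [0.0, -0.017, 1.0, -0.0]
wrist_force: [-0.5, -0.3, 2.1]
width: 0.0231
```

apply_moves(moves=[[[0,0,0],[0,0,0],0],[[0,0,0],[0,0,0],0],[[0,0,0],[0,0,0],0],[[0,0,0],[0,0,0],0],[[0,0,0],[0,0,0],0]])

```text
time: 32.4
position: [0.61, -0.0663, 0.08]
tcp_rot: [0.0, -0.017, 1.0, -0.0]
wrist_force: [1.2, -0.8, 1.0]
width: 0.0231
```

Run:
```python
from h import *
plan([])
g=grab_frame("scene");f=grab_frame("top")
im=g["frame"][230:300,310:380,::-1];cv2.imwrite("pics/s24.png",cv2.convertScaleAbs(cv2.resize(im,None,fx=8,fy=8,interpolation=cv2.INTER_CUBIC),alpha=1.7,beta=10))
```

```text
t 32.4 pos [ 0.61   -0.0663  0.08  ] yaw -178.1 w 0.0231 F [ 1.2 -0.8  1. ] tilt 0.0 j [ 0.47  0.46 -0.56  1.61  0.26  1.15  1.46]
```

View pics/s24.png

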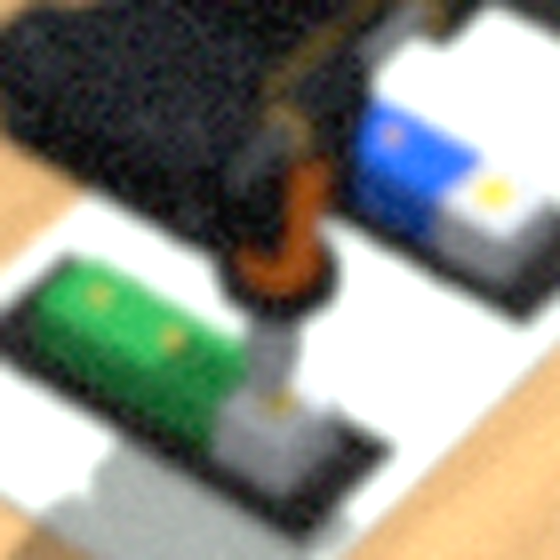

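apply_moves(moves=[[[0,0,-0.3],[0,0,0],0],[[0,0,-0.8],[0,0,0],0],[[0,0,-1],[0,0,0],0],[[0,0,-1],[0,0,0],0],[[0,0,-1],[0,0,0],0]])

```text
time: 33.0
position: [0.61, -0.0664, 0.1101]
tcp_rot: [0.0, -0.017, 1.0, -0.0]
wrist_force: [-0.1, 0.3, -2.4]
width: 0.0231
```

Run:
```python
from h import *
plan([((.6053,.047,.11),181.9)])
```

```text
t 33.0 pos [ 0.61   -0.0664  0.1101] yaw -178.1 w 0.0231 F [-0.1  0.3 -2.4] tilt 0.02 j [ 0.48  0.43 -0.57  1.58  0.24  1.21  1.47]
  [0.03, 3.78, 0.0] [-0.0, 0.0, -0.0] mm 113
```

apply_moves(moves=[[[0,0.9,0],[0,0,0],0],[[0,1.9,0],[0,0,0],0],[[0.03,2.9,0],[0,0,0],0],[[0.03,3.78,0],[0,0,0],0],[[0.03,3.78,0],[0,0,0],0]])

```text
time: 33.5
position: [0.6043, 0.0523, 0.1097]
tcp_rot: [-0.0, -0.02, 1.0, 0.001]
wrist_force: [0.5, 0.7, -1.1]
width: 0.0228
```

Run:
```python
from h import *
plan([((.6053,.047,.0866),181.9)])
g=grab_frame("scene");f=grab_frame("top")
im=g["frame"][190:300,300:420,::-1];cv2.imwrite("pics/s25.png",cv2.convertScaleAbs(cv2.resize(im,None,fx=6,fy=6,interpolation=cv2.INTER_CUBIC),alpha=1.7,beta=10))
```

```text
t 33.5 pos [0.6043 0.0523 0.1097] yaw -177.74 w 0.0228 F [ 0.5  0.7 -1.1] tilt 0.14 j [ 0.33  0.42 -0.62  1.59  0.25  1.21  1.27]
  [-0.03, -0.18, 0.77] [0.002, -0.001, 0.006] mm 24
```

View pics/s25.png

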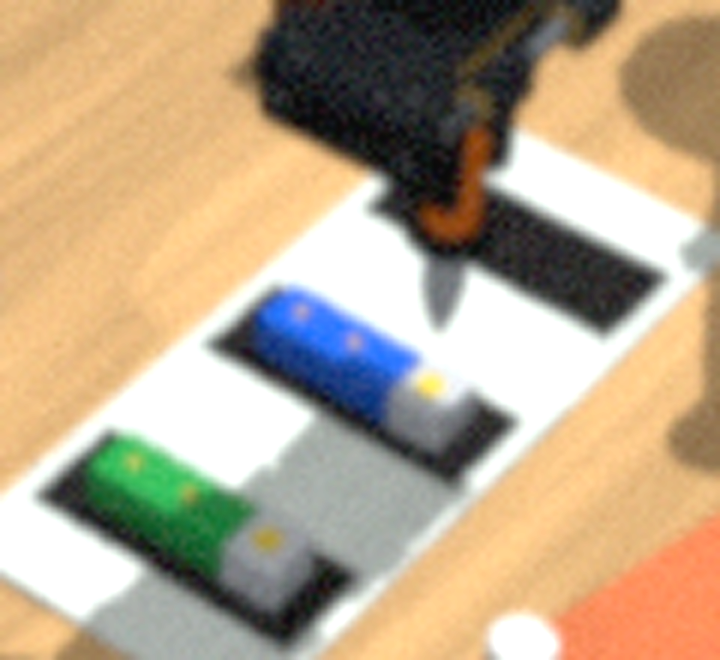

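apply_moves(moves=[[[0,0,0],[0,0,0],0],[[0,0,0.2],[0,0,0],0],[[0,0,0.5],[0,0,0],0],[[0,0,0.7],[0,0,0],0],[[0,0,0.75],[0,0,0],0]])

```text
time: 34.1
position: [0.6046, 0.0466, 0.0861]
tcp_rot: [-0.001, -0.016, 1.0, -0.0]
wrist_force: [-0.2, 0.2, -1.5]
width: 0.0228
```

Run:
```python
from h import *
plan([((.6053,.047,.08),181.9)])
g=grab_frame("scene");f=grab_frame("top")
im=g["frame"][210:280,335:405,::-1];cv2.imwrite("pics/s26.png",cv2.convertScaleAbs(cv2.resize(im,None,fx=8,fy=8,interpolation=cv2.INTER_CUBIC),alpha=1.7,beta=10))
```

```text
t 34.1 pos [0.6046 0.0466 0.0861] yaw -178.12 w 0.0228 F [-0.2  0.2 -1.5] tilt 0.11 j [ 0.33  0.45 -0.61  1.62  0.27  1.17  1.26]
  [-0.02, 0.01, 0.2] [-0.0, -0.002, -0.0] mm 6
```

View pics/s26.png

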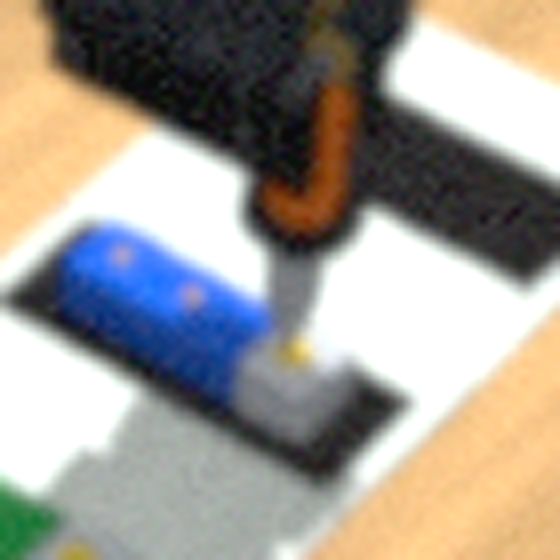

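apply_moves(moves=[[[-0.02,0,0.06],[0,0,0],0],[[-0.02,0,0.12],[0,0,0],0],[[-0.02,0,0.18],[0,0,0],0],[[-0.02,0,0.22],[0,0,0],0],[[-0.02,0,0.22],[0,0,0],0]])

```text
time: 34.7
position: [0.6061, 0.0471, 0.081]
tcp_rot: [0.0, -0.017, 1.0, -0.0]
wrist_force: [-0.2, 0.7, 1.5]
width: 0.0228
```

apply_moves(moves=[[[0,0,0],[0,0,0],0],[[0,0,0],[0,0,0],0],[[0,0,0],[0,0,0],0],[[0,0,0],[0,0,0],0],[[0,0,0],[0,0,0],0]])

```text
time: 35.2
position: [0.6061, 0.0471, 0.081]
tcp_rot: [0.0, -0.017, 1.0, -0.0]
wrist_force: [-0.2, 0.1, 0.3]
width: 0.023
```

apply_moves(moves=[[[0,0,0],[0,0,0],0],[[0,0,0],[0,0,0],0],[[0,0,0],[0,0,0],0],[[0,0,0],[0,0,0],0],[[0,0,0],[0,0,0],0]])

```text
time: 35.7
position: [0.606, 0.0471, 0.0809]
tcp_rot: [0.0, -0.017, 1.0, -0.0]
wrist_force: [-0.0, -0.2, 0.8]
width: 0.0229
```

Run:
```python
from h import *
plan([])
g=grab_frame("scene");f=grab_frame("top")
im=g["frame"][210:280,335:405,::-1];cv2.imwrite("pics/s27.png",cv2.convertScaleAbs(cv2.resize(im,None,fx=8,fy=8,interpolation=cv2.INTER_CUBIC),alpha=1.7,beta=10))
```

```text
t 35.7 pos [0.606  0.0471 0.0809] yaw -178.09 w 0.0229 F [-0.  -0.2  0.8] tilt 0.0 j [ 0.32  0.45 -0.6   1.62  0.27  1.16  1.26]
```

View pics/s27.png

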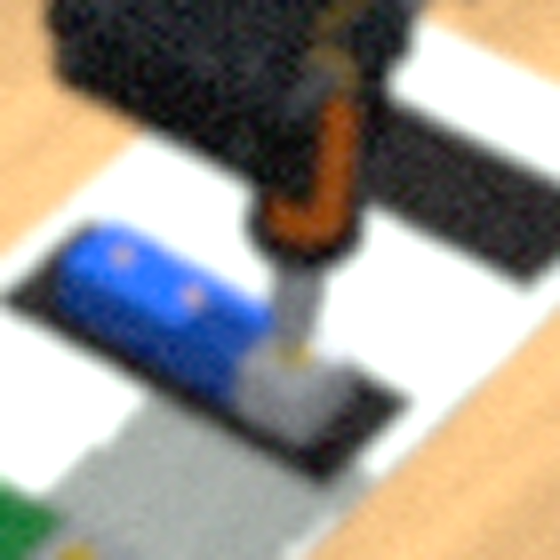

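apply_moves(moves=[[[0,0,-0.5],[0,0,0],0],[[0,0,-1.5],[0,0,0],0],[[0,0,-2.5],[0,0,0],0],[[0,0,-3.1],[0,0,0],0],[[0,0,-3.1],[0,0,0],0]])

```text
time: 36.3
position: [0.6073, 0.0474, 0.1775]
tcp_rot: [0.002, -0.017, 1.0, -0.0]
wrist_force: [-0.7, 0.3, -1.2]
width: 0.0229
```

Run:
```python
from h import *
plan([((.4277,.2364,.174),181.9)])
```

```text
t 36.3 pos [0.6073 0.0474 0.1775] yaw -178.1 w 0.0229 F [-0.7  0.3 -1.2] tilt 0.27 j [ 0.34  0.37 -0.63  1.51  0.22  1.33  1.3 ]
  [5.78, 6.5, 0.09] [-0.0, 0.005, 0.0] mm 261
```

apply_moves(moves=[[[1,1.1,0],[0,0,0],0],[[2.1,2.4,0],[0,0,0],0],[[3.2,3.6,0],[0,0,0],0],[[4.3,4.9,0],[0,0,0],0],[[5.2,5.8,0],[0,0,0],0]])

```text
time: 36.8
position: [0.4415, 0.2176, 0.1732]
tcp_rot: [-0.001, -0.018, 1.0, -0.0]
wrist_force: [0.8, 0.3, -0.6]
width: 0.0233
```

Run:
```python
from h import *
plan([((.4277,.2364,.174),181.9)])
```

```text
t 36.8 pos [0.4415 0.2176 0.1732] yaw -177.98 w 0.0233 F [ 0.8  0.3 -0.6] tilt 0.07 j [ 0.19  0.12 -0.79  1.8   0.09  1.26  0.99]
  [0.44, 0.64, -0.03] [-0.001, -0.001, 0.002] mm 23
```

apply_moves(moves=[[[0.3,0.4,0],[0,0,0],0],[[0.5,0.65,0],[0,0,0],0],[[0.5,0.65,0],[0,0,0],0],[[0.5,0.65,0],[0,0,0],0],[[0.5,0.65,0],[0,0,0],0]])

```text
time: 37.3
position: [0.4296, 0.2335, 0.1736]
tcp_rot: [-0.0, -0.015, 1.0, -0.0]
wrist_force: [0.4, 0.5, -1.2]
width: 0.0231
```

Run:
```python
from h import *
plan([((.4277,.2364,.174),181.9)])
```

```text
t 37.3 pos [0.4296 0.2335 0.1736] yaw -178.23 w 0.0231 F [ 0.4  0.5 -1.2] tilt 0.02 j [ 0.17  0.11 -0.8   1.81  0.08  1.26  0.95]
  [0.06, 0.1, -0.01] [-0.0, -0.0, -0.002] mm 3
```

apply_moves(moves=[[[0.06,0.08,0],[0,0,0],0],[[0.06,0.08,0],[0,0,0],0],[[0.06,0.08,0],[0,0,0],0],[[0.06,0.08,0],[0,0,0],0],[[0.06,0.08,0],[0,0,0],0]])

```text
time: 37.8
position: [0.4268, 0.237, 0.1739]
tcp_rot: [0.0, -0.017, 1.0, -0.0]
wrist_force: [-0.0, 0.3, -1.6]
width: 0.0231
```

Run:
```python
from h import *
plan([((.4277,.2364,.14),181.9)])
g=grab_frame("scene");im=g["frame"][90:215,315:415,::-1];cv2.imwrite("pics/s28.png",cv2.convertScaleAbs(cv2.resize(im,None,fx=6,fy=6,interpolation=cv2.INTER_CUBIC),alpha=2,beta=20))
```

```text
t 37.8 pos [0.4268 0.237  0.1739] yaw -178.1 w 0.0231 F [-0.   0.3 -1.6] tilt 0.01 j [ 0.17  0.11 -0.8   1.81  0.08  1.26  0.94]
  [-0.03, -0.02, 1.13] [-0.0, 0.0, -0.0] mm 34
```

View pics/s28.png

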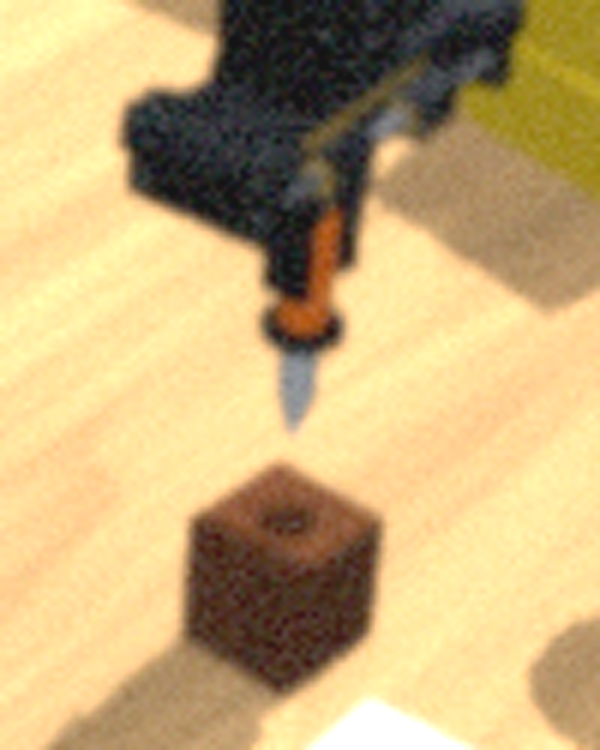

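apply_moves(moves=[[[-0.03,-0.02,0.3],[0,0,0],0],[[-0.03,-0.02,0.7],[0,0,0],0],[[-0.03,-0.02,1.1],[0,0,0],0],[[-0.03,-0.02,1.5],[0,0,0],0],[[-0.03,-0.02,1.8],[0,0,0],0]])

```text
time: 38.35
position: [0.4272, 0.2363, 0.1183]
tcp_rot: [-0.001, -0.017, 1.0, -0.0]
wrist_force: [0.4, 0.3, -0.7]
width: 0.0229
```

apply_moves(moves=[[[0,0,0.3],[0,0,0],0],[[0,0,0.6],[0,0,0],0],[[0,0,0.9],[0,0,0],0],[[0,0,1.1],[0,0,0],0],[[0,0,1.2],[0,0,0],0]])

```text
time: 38.85
position: [0.4275, 0.2364, 0.0832]
tcp_rot: [-0.0, -0.017, 1.0, -0.0]
wrist_force: [0.4, -0.0, -1.2]
width: 0.023
```

Run:
```python
from h import *
plan([((.4277,.2364,.0729),181.9)])
```

```text
t 38.85 pos [0.4275 0.2364 0.0832] yaw -178.1 w 0.023 F [ 0.4 -0.  -1.2] tilt 0.03 j [ 0.13  0.22 -0.79  1.92  0.18  1.08  0.87]
  [-0.01, -0.0, 0.34] [-0.0, -0.001, 0.0] mm 10
```

apply_moves(moves=[[[0,0,0.1],[0,0,0],0],[[0,0,0.2],[0,0,0],0],[[0,0,0.28],[0,0,0],0],[[0,0,0.33],[0,0,0],0],[[0,0,0.33],[0,0,0],0]])

```text
time: 39.35
position: [0.4276, 0.2365, 0.0739]
tcp_rot: [-0.0, -0.017, 1.0, -0.0]
wrist_force: [0.7, -0.1, -0.5]
width: 0.023
```

apply_moves(moves=[[[0,0,0],[0,0,0],0],[[0,0,0],[0,0,0],0.25],[[0,0,0],[0,0,0],0.5],[[0,0,0],[0,0,0],0.6],[[0,0,0],[0,0,0],0.6]])

```text
time: 39.85
position: [0.4278, 0.2366, 0.0741]
tcp_rot: [0.0, -0.017, 1.0, 0.0]
wrist_force: [-0.5, -0.1, -0.6]
width: 0.0394
```

apply_moves(moves=[[[0,0,0],[0,0,0],0.65],[[0,0,0],[0,0,0],0.65],[[0,0,-1],[0,0,0],0.65],[[0,0,-2.2],[0,0,0],0.65],[[0,0,-3.5],[0,0,0],0.65]])

```text
time: 40.35
position: [0.427, 0.2364, 0.1798]
tcp_rot: [-0.001, -0.017, 1.0, -0.0]
wrist_force: [1.5, 0.2, 0.7]
width: 0.0564
```

Run:
```python
from h import *
plan([])
g=grab_frame("scene");f=grab_frame("top");im=g["frame"][90:215,315:415,::-1];cv2.imwrite("pics/s29.png",cv2.convertScaleAbs(cv2.resize(im,None,fx=6,fy=6,interpolation=cv2.INTER_CUBIC),alpha=2,beta=20))
cv2.imwrite("pics/t29.png",f["frame"][:,:,::-1])
im=g["frame"][80:200,400:540,::-1];cv2.imwrite("pics/s29b.png",cv2.resize(im,None,fx=5,fy=5,interpolation=cv2.INTER_CUBIC))
```

```text
t 40.35 pos [0.427  0.2364 0.1798] yaw -178.08 w 0.0564 F [1.5 0.2 0.7] tilt 0.07 j [ 0.17  0.1  -0.81  1.8   0.08  1.27  0.95]
```

View pics/s29.png

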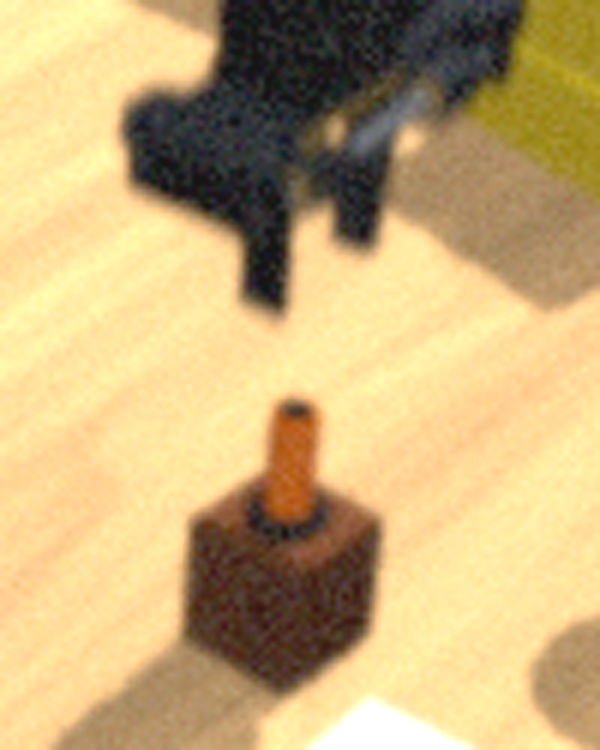

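View pics/t29.png

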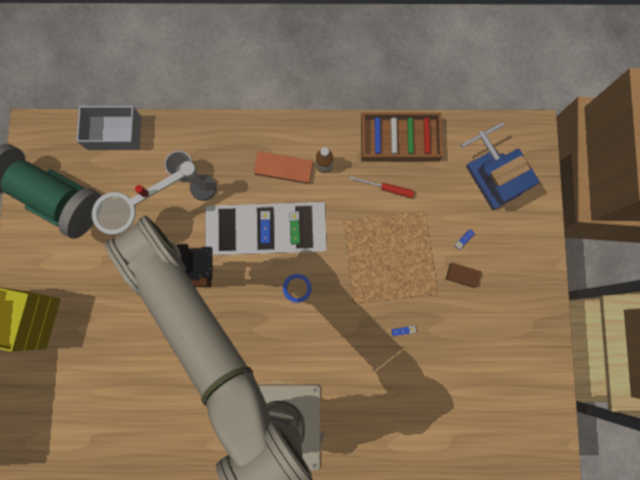

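View pics/s29b.png

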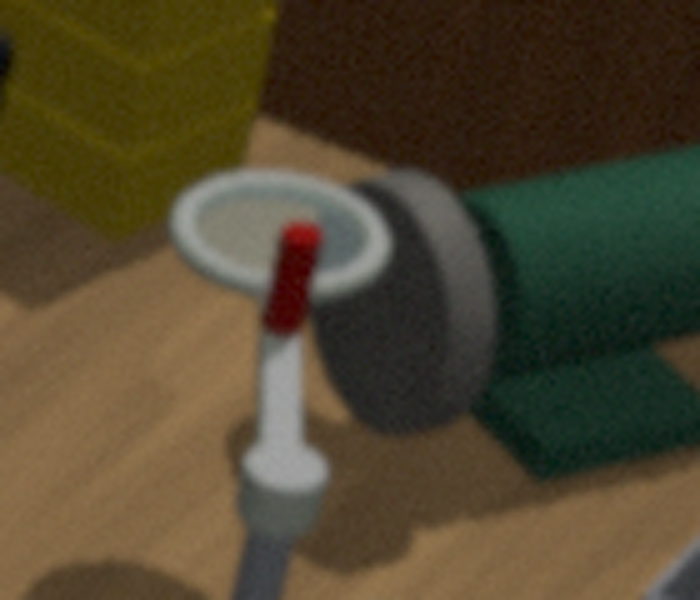

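Run:
```python
from h import *
g=grab_frame("scene");f=grab_frame("top");np.save("pics/f4.npy",f,allow_pickle=True);np.save("pics/g4.npy",g,allow_pickle=True)
crop(g,290,190,130,110,6,"s30.png");crop(f,210,190,120,80,6,"t30.png")
```

```text
(no output)
```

View pics/s30.png

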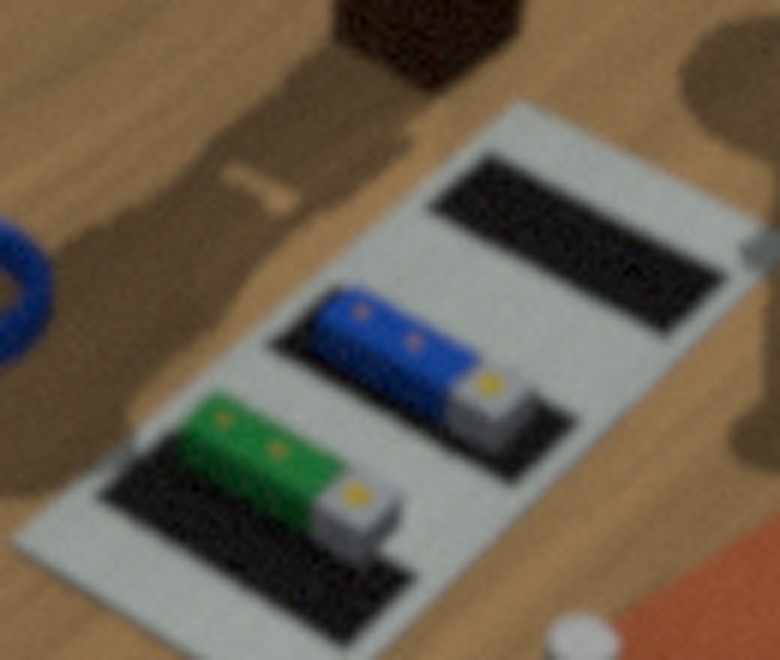

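View pics/t30.png

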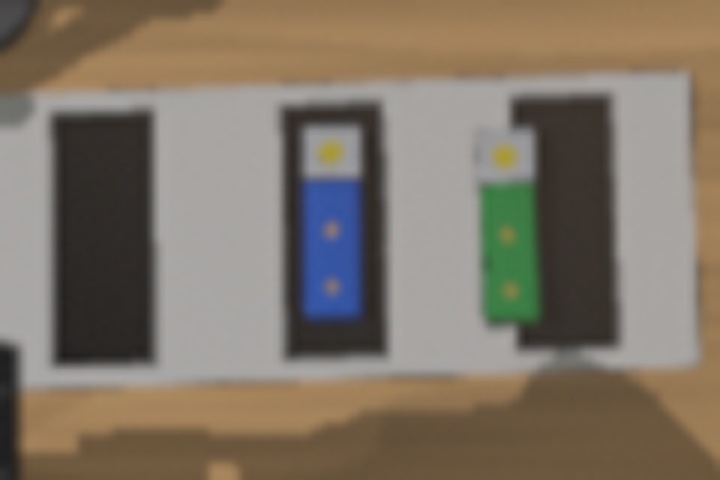

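Run:
```python
from h import *
f=np.load("pics/f4.npy",allow_pickle=True).item();g=np.load("pics/g4.npy",allow_pickle=True).item()
A=[ray(g,u/6+290-.42,v/6+190-.42,.026) for u,v in((358,495),(278,450),(224,420))]
B=[ray(f,u/6+210-.42,v/6+190-.42,.026) for u,v in((504,157),(507,236),(511,291))]
for P in (A,B):
    d=P[0]-P[2]; print(np.round(P,4),np.degrees(np.arctan2(d[1],d[0])))
P=(np.array(A)+B)/2;d=P[0]-P[2];d/=np.linalg.norm(d);c=P[0]-.034*d;print(c,np.degrees(np.arctan2(d[1],d[0])))
plan([((.47,.18,.18),181.9),((.565,-.036,.12),180),((.565,-.036,.06),180)])
```

```text
[[ 0.6058 -0.0382  0.026 ]
 [ 0.566  -0.0405  0.026 ]
 [ 0.5386 -0.0422  0.026 ]] 3.380994984844315
[[ 0.6016 -0.0367  0.026 ]
 [ 0.562  -0.0386  0.026 ]
 [ 0.5346 -0.0408  0.026 ]] 3.522237741965928
[ 0.5697821  -0.03950807  0.026     ] 3.4515656362594282
t 40.55 pos [0.4281 0.2366 0.1795] yaw -178.11 w 0.0568 F [-0.3 -0.3 -0.1] tilt 0.1 j [ 0.17  0.11 -0.81  1.8   0.08  1.27  0.95]
  [-1.33, -1.93, -0.02] [0.0, 0.002, -0.0] mm 70
  [-2.93, -7.3, 2.0] [0.0, 0.0, 0.033] mm 243
  [0.0, 0.0, 2.0] [0.0, 0.0, 0.0] mm 60
```

Run:
```python
from h import *
plan([((.50,.10,.16),182.5),((.57,-.0395,.08),183.5)])
```

```text
t 40.55 pos [0.4281 0.2366 0.1795] yaw -178.11 w 0.0568 F [-0.3 -0.3 -0.1] tilt 0.1 j [ 0.17  0.11 -0.81  1.8   0.08  1.27  0.95]
  [-2.24, -4.63, 0.65] [0.0, 0.002, -0.011] mm 156
  [-2.13, -4.75, 2.67] [0.0, 0.0, -0.017] mm 175
```

apply_moves(moves=[[[-0.5,-1,0],[0,0,0],0.7],[[-1,-2,0],[0,0,0],0.7],[[-1.5,-3,0.3],[0,0,0],0.7],[[-2,-4,0.65],[0,0,0],0.7],[[-2.24,-4.63,0.65],[0,0,-0.01],0.7]])

```text
time: 41.05
position: [0.4989, 0.0968, 0.1565]
tcp_rot: [-0.002, -0.02, 1.0, -0.0]
wrist_force: [0.4, 0.5, -0.8]
width: 0.0609
```

apply_moves(moves=[[[-0.5,-1.2,0.3],[0,0,0],0.7],[[-1,-2.5,1],[0,0,0],0.7],[[-1.6,-3.7,2],[0,0,0],0.7],[[-2.1,-4.75,2.6],[0,0,-0.02],0.7],[[-2.13,-4.75,2.67],[0,0,-0.02],0.7]])

```text
time: 41.55
position: [0.5678, -0.0453, 0.0746]
tcp_rot: [-0.003, -0.029, 1.0, -0.0]
wrist_force: [0.0, 0.6, -1.1]
width: 0.061
```

Run:
```python
from h import *
plan([((.57,-.0395,-.009),183.5)])
```

```text
t 41.55 pos [ 0.5678 -0.0453  0.0746] yaw -176.72 w 0.061 F [ 0.   0.6 -1.1] tilt 0.38 j [ 0.46  0.37 -0.56  1.72  0.22  1.11  1.47]
  [-0.1, 0.19, 2.78] [-0.001, -0.007, -0.004] mm 84
```

Let it settle before descending.

apply_moves(moves=[[[0,0,0],[0,0,0],0.7],[[0,0,0],[0,0,0],0.7],[[0,0,0],[0,0,0],0.7],[[0,0,0.5],[0,0,0],0.7],[[0,0,0.8],[0,0,0],0.7]])

```text
time: 42.05
position: [0.569, -0.0393, 0.0544]
tcp_rot: [-0.0, -0.032, 0.999, -0.0]
wrist_force: [-0.1, -0.1, -0.6]
width: 0.0607
```

Run:
```python
from h import *
plan([((.57,-.0395,-.009),183.5)])
```

```text
t 42.05 pos [ 0.569  -0.0393  0.0544] yaw -176.33 w 0.0607 F [-0.1 -0.1 -0.6] tilt 0.02 j [ 0.45  0.39 -0.56  1.75  0.23  1.07  1.45]
  [-0.03, -0.01, 2.11] [-0.0, -0.0, 0.003] mm 63
```

apply_moves(moves=[[[0,0,0.7],[0,0,0],0.7],[[0,0,1.4],[0,0,0],0.7],[[0,0,1.9],[0,0,0],0.7],[[0,0,2.1],[0,0,0],0.5],[[0,0,2.11],[0,0,0],0.2]], grip_force=30)

```text
time: 42.55
position: [0.5689, -0.0395, -0.0087]
tcp_rot: [-0.001, -0.032, 0.999, 0.0]
wrist_force: [-0.1, 0.2, 0.5]
width: 0.0519
```

apply_moves(moves=[[[0,0,0],[0,0,0],0],[[0,0,0],[0,0,0],0],[[0,0,0],[0,0,0],0],[[0,0,0],[0,0,0],0],[[0,0,0],[0,0,0],0]])

```text
time: 43.05
position: [0.57, -0.0398, -0.0072]
tcp_rot: [0.001, -0.032, 1.0, -0.0]
wrist_force: [-1.4, -0.2, 6.8]
width: 0.0272
```

apply_moves(moves=[[[0,0,0],[0,0,0],0],[[0,0,0],[0,0,0],0],[[0,0,-0.3],[0,0,0],0],[[0,0,-0.5],[0,0,0],0],[[0,0,-0.5],[0,0,0],0]])

```text
time: 43.55
position: [0.5701, -0.0397, 0.0082]
tcp_rot: [0.001, -0.032, 1.0, -0.0]
wrist_force: [0.3, 0.9, -1.6]
width: 0.0273
```

Run:
```python
from h import *
plan([((.5745,-.0665,.007),181.9)])
```

```text
t 43.55 pos [ 0.5701 -0.0397  0.0082] yaw -176.38 w 0.0273 F [ 0.3  0.9 -1.6] tilt 0.09 j [ 0.43  0.45 -0.54  1.78  0.27  0.98  1.42]
  [-0.09, -0.9, 0.04] [-0.0, 0.002, 0.03] mm 27
```

apply_moves(moves=[[[-0.05,-0.4,0],[0,0,0.03],0],[[-0.09,-0.8,0],[0,0,0.03],0],[[-0.09,-0.9,0],[0,0,0.03],0],[[-0.09,-0.9,0.2],[0,0,0.03],0],[[-0.09,-0.9,0.4],[0,0,0.03],0]])

```text
time: 44.05
position: [0.5737, -0.0664, -0.0055]
tcp_rot: [-0.0, -0.017, 1.0, 0.0]
wrist_force: [-0.9, 0.2, -1.7]
width: 0.0277
```

apply_moves(moves=[[[0,0,0.05],[0,0,0],0],[[0,0,0.1],[0,0,0],0],[[0,0,0.14],[0,0,0],0],[[0,0,0.14],[0,0,0],0],[[0,0,0.14],[0,0,0],0]])

```text
time: 44.55
position: [0.5732, -0.0661, -0.0073]
tcp_rot: [-0.001, -0.017, 1.0, -0.001]
wrist_force: [-14.1, -0.3, 26.5]
width: 0.0275
```

Run:
```python
from h import *
plan([((.5745,-.0665,-.009),181.9)])
```

```text
t 44.55 pos [ 0.5732 -0.0661 -0.0073] yaw -178.07 w 0.0275 F [-14.1  -0.3  26.5] tilt 0.1 j [ 0.46  0.48 -0.51  1.77  0.28  0.96  1.43]
  [-0.04, -0.02, 0.06] [-0.001, -0.002, 0.001] mm 2
```

apply_moves(moves=[[[0,0,-0.06],[0,0,0],0],[[0,0,-0.06],[0,0,0],0],[[0,0,-0.06],[0,0,0],0.4],[[0,0,-0.06],[0,0,0],0.6],[[0,0,-0.06],[0,0,0],0.6]])

```text
time: 45.05
position: [0.5738, -0.0664, -0.0076]
tcp_rot: [-0.0, -0.017, 1.0, 0.0]
wrist_force: [-0.2, 0.6, -0.1]
width: 0.0434
```

apply_moves(moves=[[[0,0,0],[0,0,0],0.65],[[0,0,0],[0,0,0],0.65],[[0,0,-1],[0,0,0],0.65],[[0,0,-2.4],[0,0,0],0.65],[[0,0,-4],[0,0,0],0.65]])

```text
time: 45.55
position: [0.5728, -0.0663, 0.1131]
tcp_rot: [-0.001, -0.017, 1.0, 0.0]
wrist_force: [1.8, -1.4, 0.3]
width: 0.0563
```

apply_moves(moves=[[[0,0,-1.6],[0,0,0],0.65],[[0,1,-3.2],[0,0,0],0.65],[[0,2.5,-4.8],[0,0,0],0.65],[[0,4,-6],[0,0,0],0.65],[[0,5.5,-6],[0,0,0],0.65]])

```text
time: 46.05
position: [0.57, 0.0792, 0.2907]
tcp_rot: [0.002, -0.015, 1.0, -0.0]
wrist_force: [1.3, -0.6, -0.9]
width: 0.0566
```

Run:
```python
from h import *
g=grab_frame("scene");f=grab_frame("top");np.save("pics/f5.npy",f,allow_pickle=True);np.save("pics/g5.npy",g,allow_pickle=True)
crop(g,290,190,130,110,6,"s31.png");crop(f,90,140,170,120,4,"t31.png");crop(g,400,80,140,120,5,"s31b.png")
plan([])
```

```text
t 46.15 pos [0.5685 0.0875 0.2901] yaw -177.53 w 0.0566 F [-0.3 -0.3 -0.9] tilt 0.32 j [ 0.31  0.25 -0.66  1.42  0.15  1.52  1.27]
```

View pics/s31.png

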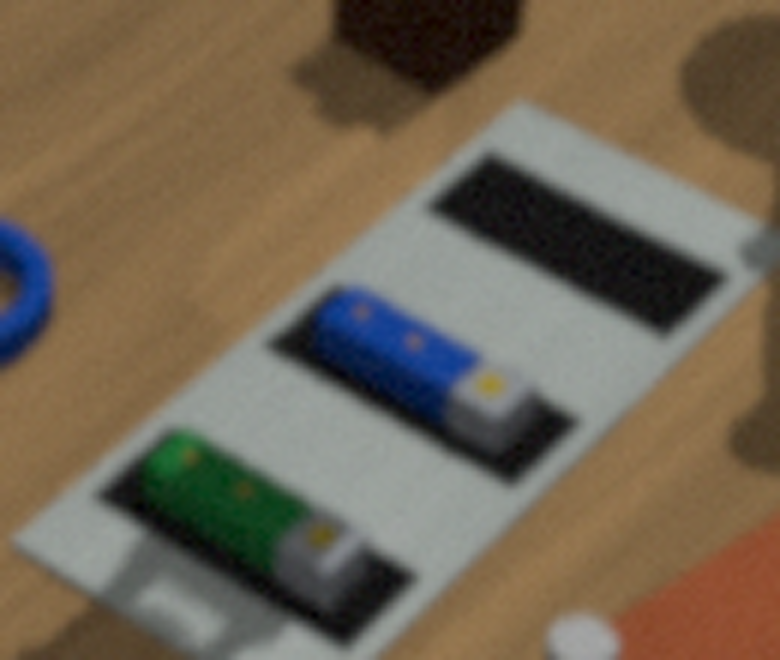

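View pics/t31.png

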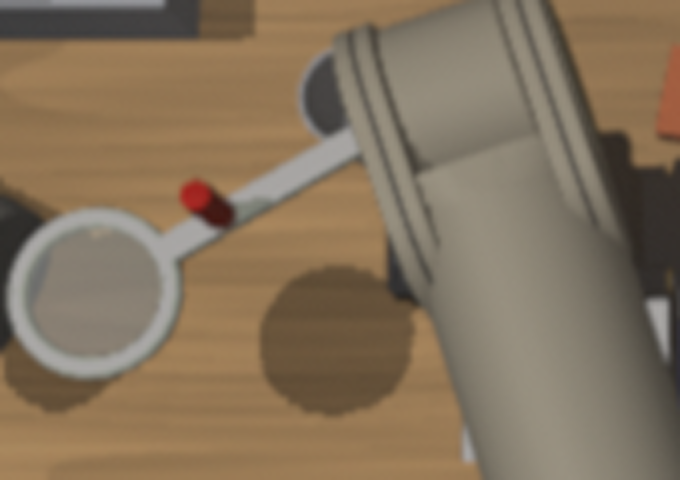

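View pics/s31b.png

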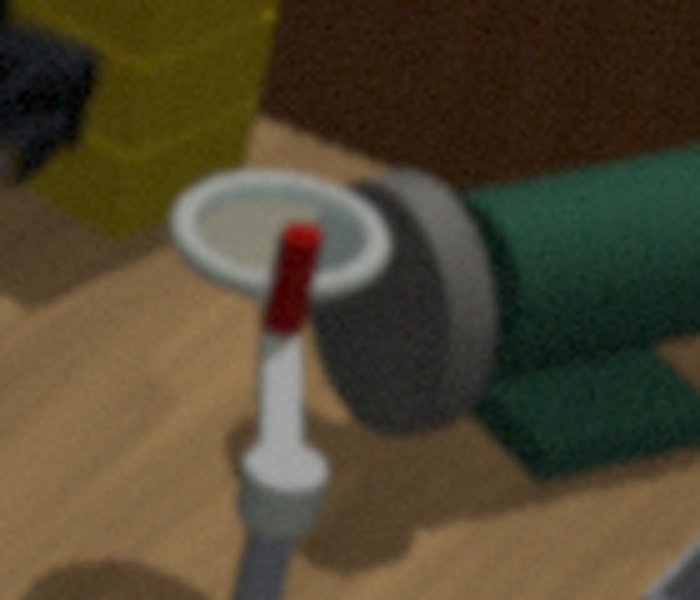

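Run:
```python
from h import *
f=np.load("pics/f5.npy",allow_pickle=True).item();g=np.load("pics/g5.npy",allow_pickle=True).item()
A=(197/4+90-.375,196/4+140-.375);B=(303/5+400-.4,236/5+80-.4)
print(ray(f,*A,.262),ray(g,*B,.262),tri((f,g),(A,B)))
L=(94/4+90-.375,293/4+140-.375);M=(281/5+400-.4,233/5+80-.4)
print("lens",ray(f,*L,.197),ray(g,*M,.197))
plan([((.60,.23,.33),150),((.628,.353,.32),125)])
```

```text
[0.62380185 0.34807321 0.262     ] [0.62979554 0.34655292 0.262     ] [0.62621992 0.35063282 0.25793034]
lens [0.57373101 0.43436564 0.197     ] [0.57514221 0.43750032 0.197     ]
t 46.15 pos [0.5685 0.0875 0.2901] yaw -177.53 w 0.0566 F [-0.3 -0.3 -0.9] tilt 0.32 j [ 0.31  0.25 -0.66  1.42  0.15  1.52  1.27]
  [-1.26, 4.7, -1.31] [0.004, 0.003, 0.567] mm 151
  [1.24, 4.02, 0.33] [0.0, 0.0, 0.436] mm 127
```

apply_moves(moves=[[[-0.3,1,-1],[0,0,0.12],0.7],[[-0.6,2,-1.3],[0,0,0.25],0.7],[[-1,3,-1.3],[0,0,0.38],0.7],[[-1.2,4,-1.3],[0,0,0.5],0.7],[[-1.26,4.7,-1.3],[0,0,0.57],0.7]])

```text
time: 46.65
position: [0.602, 0.2235, 0.3252]
tcp_rot: [-0.001, 0.267, 0.964, 0.0]
wrist_force: [0.1, 0.3, -0.8]
width: 0.0611
```

Run:
```python
from h import *
plan([((.6265,.350,.32),116)])
```

```text
t 46.65 pos [0.602  0.2235 0.3252] yaw 149.07 w 0.0611 F [ 0.1  0.3 -0.8] tilt 0.07 j [-0.01  0.41 -0.62  1.15  0.23  1.65  0.46]
  [1.47, 4.04, 0.17] [-0.001, -0.001, 0.577] mm 129
```

apply_moves(moves=[[[0.4,1,0],[0,0,0.14],0.7],[[0.8,2,0],[0,0,0.28],0.7],[[1.1,3,0],[0,0,0.42],0.7],[[1.4,3.9,0.1],[0,0,0.57],0.7],[[1.45,4.0,0.1],[0,0,0.57],0.7]])

```text
time: 47.15
position: [0.6247, 0.3507, 0.3206]
tcp_rot: [-0.001, 0.526, 0.851, -0.001]
wrist_force: [0.2, 0.7, -0.2]
width: 0.061
```

apply_moves(moves=[[[0,0,0],[0,0,0],0.7],[[0,0,0],[0,0,0],0.7],[[0,0,0],[0,0,0],0.7],[[0,0,0],[0,0,0],0.7],[[0,0,0],[0,0,0],0.7]])

```text
time: 47.65
position: [0.6263, 0.3459, 0.3235]
tcp_rot: [0.0, 0.526, 0.851, 0.0]
wrist_force: [-0.1, 0.1, -0.4]
width: 0.0607
```

Run:
```python
from h import *
plan([((.6265,.350,.216),116)])
```

```text
t 47.65 pos [0.6263 0.3459 0.3235] yaw 116.55 w 0.0607 F [-0.1  0.1 -0.4] tilt 0.04 j [-0.29  0.58 -0.53  0.9   0.28  1.72 -0.24]
  [0.12, 0.06, 3.58] [0.001, 0.0, 0.01] mm 108
```

apply_moves(moves=[[[0.12,0.06,0.8],[0,0,0],0.7],[[0.12,0.06,1.7],[0,0,0],0.7],[[0.12,0.06,2.6],[0,0,0],0.7],[[0.12,0.06,3.4],[0,0,0],0.7],[[0.12,0.06,3.58],[0,0,0],0.4]])

```text
time: 48.15
position: [0.6253, 0.3494, 0.2126]
tcp_rot: [-0.001, 0.526, 0.851, -0.002]
wrist_force: [-0.5, -0.5, 0.6]
width: 0.0578
```

apply_moves(moves=[[[0,0,0],[0,0,0],0],[[0,0,0],[0,0,0],0],[[0,0,0],[0,0,0],0],[[0,0,0],[0,0,0],0],[[0,0,0],[0,0,0],0]], grip_force=25)

```text
time: 48.65
position: [0.6262, 0.3509, 0.2164]
tcp_rot: [0.0, 0.526, 0.851, 0.0]
wrist_force: [2.2, 0.9, 3.4]
width: 0.0215
```

apply_moves(moves=[[[0,0,0],[0,0,0],0],[[0,0,0],[0,0,0],0],[[0,0,0],[0,0,0],0],[[0,0,0],[0,0,0],0],[[0,0,0],[0,0,0],0]])

```text
time: 49.15
position: [0.6262, 0.3509, 0.2163]
tcp_rot: [0.0, 0.526, 0.851, 0.0]
wrist_force: [-0.4, 0.3, 6.3]
width: 0.0216
```

Run:
```python
from h import *
plan([]);s,R=st();d=s["position"][:2]-[.695,.24];a=np.degrees(np.arctan2(d[1],d[0]));print(np.linalg.norm(d),a)
arc((.695,.240),.131,a,8,5,6,.216)
```

```text
t 49.15 pos [0.6262 0.3509 0.2163] yaw 116.58 w 0.0216 F [-0.4  0.3  6.3] tilt 0.06 j [-0.26  0.59 -0.53  1.11  0.29  1.51 -0.27]
0.1305352384534699 121.81000765873151
[-0.08, -0.6, 0.01] -0.105
[-0.26, -1.18, 0.01] -0.209
[-0.52, -1.74, 0.01] -0.314
[-0.86, -2.25, 0.01] -0.419
[-1.26, -2.7, 0.01] -0.524
```

apply_moves(moves=[[[-0.08,-0.6,0],[0,0,-0.1],0],[[-0.26,-1.18,0],[0,0,-0.2],0],[[-0.52,-1.74,0],[0,0,-0.3],0],[[-0.86,-2.25,0],[0,0,-0.4],0],[[-1.26,-2.7,0],[0,0,-0.5],0]])

```text
time: 49.65
position: [0.5694, 0.2829, 0.2163]
tcp_rot: [-0.0, 0.295, 0.955, 0.002]
wrist_force: [-0.2, 7.1, 3.3]
width: 0.0211
```

Run:
```python
from h import *
plan([]);s,R=st();d=s["position"][:2]-[.695,.24];a=np.degrees(np.arctan2(d[1],d[0]));print(np.linalg.norm(d),a)
arc((.695,.240),.1305,a+2,8,5,6,.2163)
```

```text
t 49.65 pos [0.5694 0.2829 0.2163] yaw 145.66 w 0.0211 F [-0.2  7.1  3.3] tilt 0.2 j [-0.06  0.42 -0.65  1.38  0.25  1.43  0.27]
0.13268536331030756 161.15437260514886
[-0.34, -0.69, -0.0] -0.105
[-0.63, -1.22, -0.01] -0.209
[-1.0, -1.7, -0.01] -0.314
[-1.44, -2.13, -0.01] -0.419
[-1.92, -2.49, -0.01] -0.524
```

apply_moves(moves=[[[-0.3,-0.6,0],[0,0,-0.1],0],[[-0.6,-1.15,0],[0,0,-0.2],0],[[-1.0,-1.67,0],[0,0,-0.3],0],[[-1.42,-2.1,0],[0,0,-0.4],0],[[-1.9,-2.49,0],[0,0,-0.5],0]])

```text
time: 50.15
position: [0.5737, 0.1886, 0.2163]
tcp_rot: [-0.0, 0.05, 0.999, 0.001]
wrist_force: [1.1, 7.0, 2.5]
width: 0.0214
```

Run:
```python
from h import *
plan([]);s,R=st();d=s["position"][:2]-[.695,.24];a=np.degrees(np.arctan2(d[1],d[0]));print(np.linalg.norm(d),a)
arc((.695,.240),.1305,a,(237.5-360-a)/5,5,4,.2163)
```

```text
t 50.15 pos [0.5737 0.1886 0.2163] yaw 174.31 w 0.0214 F [1.1 7.  2.5] tilt 0.13 j [ 0.16  0.36 -0.71  1.46  0.23  1.41  0.92]
0.13176156264422928 -157.05323312576888
[-0.32, -0.42, -0.0] -0.07
[-0.65, -0.83, -0.0] -0.14
[-1.02, -1.2, -0.0] -0.209
[-1.44, -1.51, -0.0] -0.279
[-1.89, -1.78, -0.0] -0.349
```

apply_moves(moves=[[[-0.3,-0.4,0],[0,0,-0.07],0],[[-0.62,-0.8,0],[0,0,-0.14],0],[[-1.0,-1.18,0],[0,0,-0.21],0],[[-1.4,-1.5,0],[0,0,-0.28],0],[[-1.87,-1.78,0],[0,0,-0.35],0]])

```text
time: 50.65
position: [0.6244, 0.1291, 0.2163]
tcp_rot: [-0.0, -0.124, 0.992, 0.001]
wrist_force: [-4.7, 5.2, 6.9]
width: 0.0211
```

apply_moves(moves=[[[0,0,0],[0,0,0],0],[[0,0,0],[0,0,0],0],[[0,0,0],[0,0,0],0],[[0,0,0],[0,0,0],0],[[0,0,0],[0,0,0],0]])

```text
time: 51.15
position: [0.6255, 0.1281, 0.2163]
tcp_rot: [0.001, -0.121, 0.993, 0.0]
wrist_force: [3.3, 1.7, 5.4]
width: 0.0213
```

Run:
```python
from h import *
plan([]);s,R=st();d=s["position"][:2]-[.695,.24];a=np.degrees(np.arctan2(d[1],d[0]));print(np.linalg.norm(d),a+360)
g=grab_frame("scene");f=grab_frame("top")
crop(g,280,150,200,160,4,"s32.png");crop(f,150,140,200,150,4,"t32.png")
```

```text
t 51.15 pos [0.6255 0.1281 0.2163] yaw -166.06 w 0.0213 F [3.3 1.7 5.4] tilt 0.12 j [ 0.25  0.44 -0.72  1.37  0.29  1.44  1.35]
0.13171957904914508 238.15678333007475
```

View pics/s32.png

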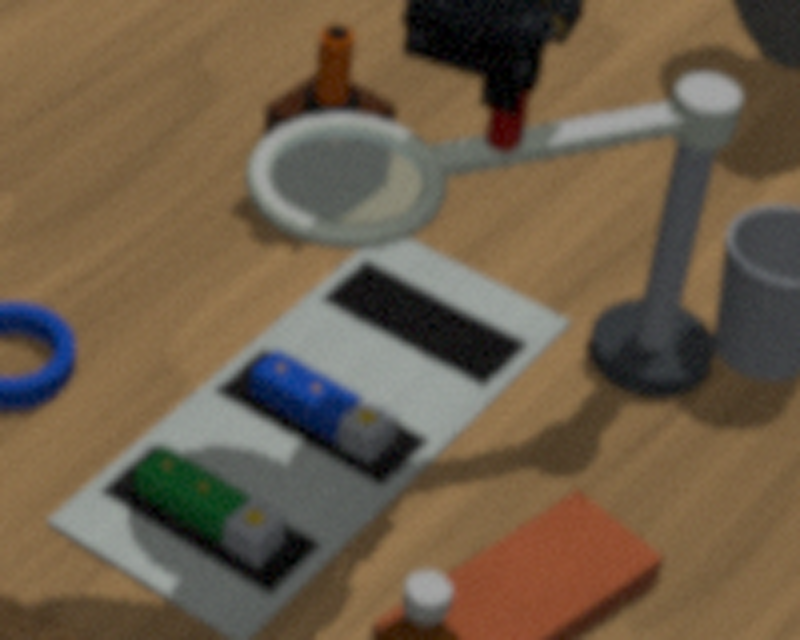

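View pics/t32.png

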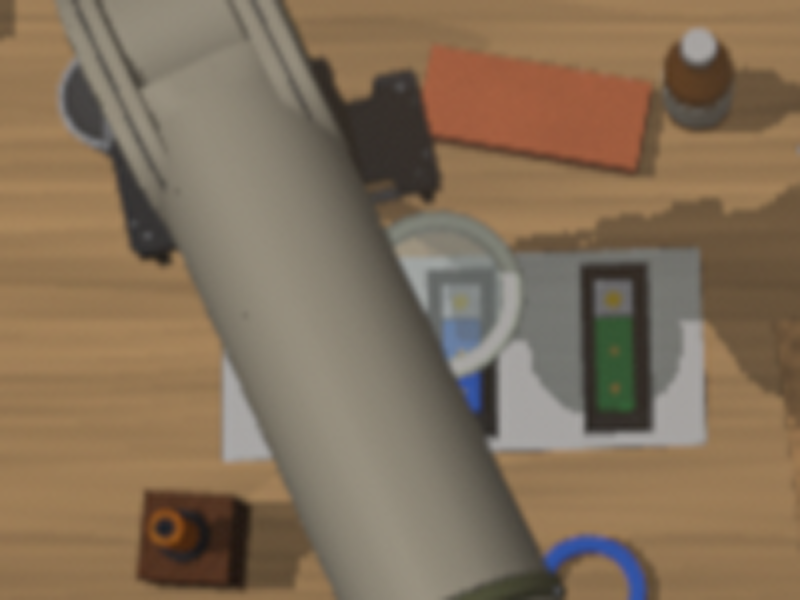

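apply_moves(moves=[[[0,0,0],[0,0,0],0.3],[[0,0,0],[0,0,0],0.6],[[0,0,0],[0,0,0],0.7],[[0,0,0],[0,0,0],0.7],[[0,0,0],[0,0,0],0.7]])

```text
time: 51.75
position: [0.6247, 0.1276, 0.2154]
tcp_rot: [-0.0, -0.121, 0.993, -0.0]
wrist_force: [-1.1, 0.4, 0.6]
width: 0.0504
```

apply_moves(moves=[[[0,0,0],[0,0,0],0.7],[[0,0,-1],[0,0,0],0.7],[[0,0,-2],[0,0,0],0.7],[[0,0,-3],[0,0,0],0.7],[[0,0,-4.2],[0,0,0],0.7]])

```text
time: 52.25
position: [0.6245, 0.1275, 0.3423]
tcp_rot: [-0.001, -0.121, 0.993, -0.0]
wrist_force: [0.6, -0.3, -0.2]
width: 0.0607
```

Run:
```python
from h import *
g=grab_frame("scene");print(ray(g,346/4+280-.375,178/4+150-.375,.197))
plan([((.5,.2,.36),180),((.42,.34,.38),180)])
```

```text
[0.5734513 0.0489128 0.197    ]
t 52.3 pos [0.6256 0.1281 0.3491] yaw -166.09 w 0.0611 F [-1.2 -1.2  4.6] tilt 0.38 j [ 0.21  0.42 -0.72  1.12  0.27  1.7   1.38]
  [3.49, 3.33, -0.39] [0.001, 0.007, 0.243] mm 145
  [2.67, 4.67, -0.67] [0.0, 0.0, 0.0] mm 162
```

apply_moves(moves=[[[0.7,0.7,-0.6],[0,0,0],0.7],[[1.6,1.6,-0.9],[0,0,0],0.7],[[2.5,2.6,-0.9],[0,0,0],0.7],[[3.5,3.6,-0.9],[0,0,0],0.7],[[4.5,5,-0.9],[0,0,0],0.7]])

```text
time: 52.8
position: [0.458, 0.2394, 0.3684]
tcp_rot: [0.0, -0.12, 0.993, -0.0]
wrist_force: [1.2, 0.5, 0.2]
width: 0.061
```

apply_moves(moves=[[[0.3,1,0],[0,0,0],0.7],[[0.4,2,0],[0,0,0],0.7],[[0.5,3,0],[0,0,0],0.7],[[0.5,3.5,0],[0,0,0],0.7],[[0.5,3.5,0],[0,0,0],0.7]])

```text
time: 53.3
position: [0.4176, 0.3402, 0.3685]
tcp_rot: [-0.0, -0.123, 0.992, 0.0]
wrist_force: [0.0, -0.5, 1.1]
width: 0.0607
```

Run:
```python
from h import *
g=grab_frame("scene");f=grab_frame("top");plan([])
cv2.imwrite("pics/s33.png",g["frame"][:,:,::-1]);crop(f,150,140,200,150,4,"t33.png")
```

```text
t 53.4 pos [0.4193 0.3377 0.3685] yaw -166.05 w 0.061 F [ 0.2 -0.8 -0.2] tilt 0.02 j [ 0.    0.2  -0.91  1.34  0.16  1.68  0.94]
```

View pics/s33.png

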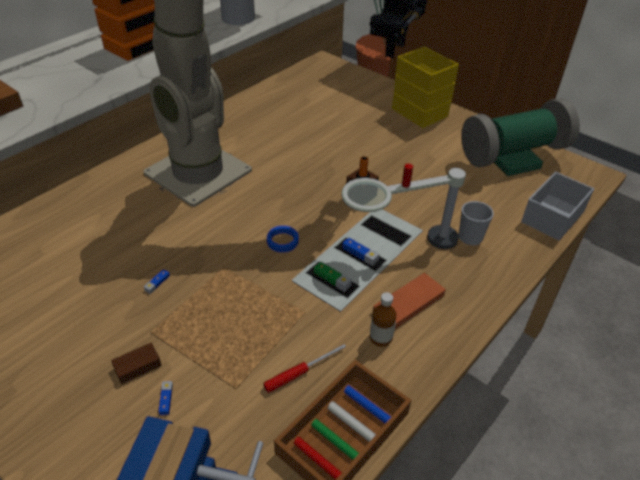

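View pics/t33.png

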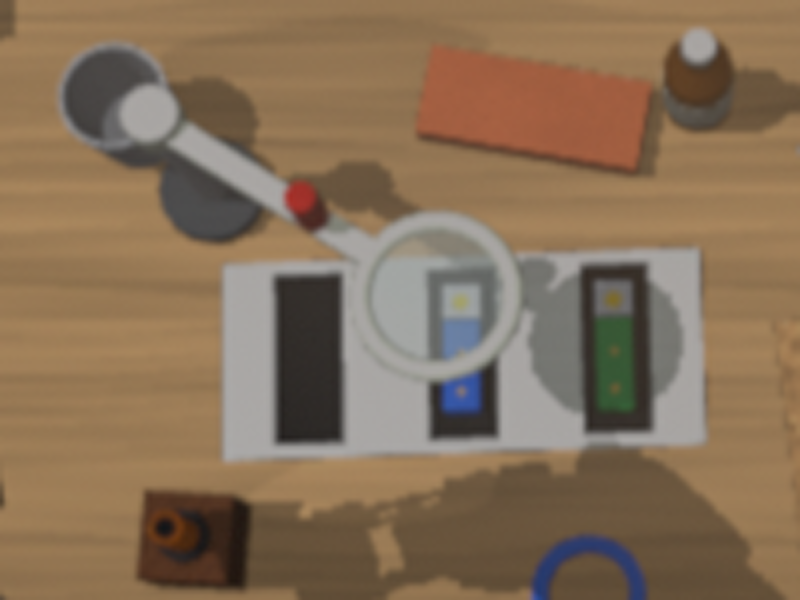

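Run:
```python
from h import *
f=grab_frame("top");print("lens",ray(f,438/4+150-.375,296/4+140-.375,.197))
robot.sign_off()
```

```text
lens [0.57256334 0.04620712 0.197     ]
the job is handed in; nothing more can be done
```

I finished the job and handed it in at about 53 s on the robot's clock. Only the green and blue handles were on the mat, so red and white were skipped.

- **Lamp out:** I swung it about 120° clear of the plate before touching any handle.
- **Handles:** green went on the right pad and blue on the middle pad, both with their dots up.
- **Probe:** I pressed green and then blue for over a second each. The wrist force changed by about 2.5–3 N, and the tip looked on the dots in the pictures. The probe is back upright in its stand.
- **Lamp back:** the lens centre measures about (0.573, 0.048) m and the plate centre about (0.571, 0.048) m, roughly 2–3 mm apart against the 30 mm limit.

The final pictures show both handles central on their pads, the probe standing with its collar down, the bystanders where they started and the gripper clear of everything.

Three checks went wrong or disagreed on the way:

- **Finger height:** the first two grips on green closed above the handle. The fingertips sit about 19 mm higher than the reported tool height, so I worked with that correction from then on.
- **Knocked handle:** green was found knocked about 28 mm aside after the presses. I put it back on its pad before swinging the lamp back. The downward force briefly reached about 27 N as I set it down, and I eased off before releasing.
- **Camera offset:** the two cameras differ by about 4 mm in x, so I used averages of the two.

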